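# Clear the turned key and gauge the keyhole

### The arm

A 6-joint arm with a two-finger parallel gripper is mounted at the origin on the work surface. World frame = base frame: x ahead of the robot, y to its left, z up, the work surface at z = 0. Lengths are in m, angles in degrees, forces in N, time in s.
With the tool pointing down it reaches from about 0.4 to 0.825 m from the base axis. Payload 7 kg.
Tool frame: the origin (TCP) lies at the centre of the arm's flange, where the gripper is bolted on; the fingertips stand 178 mm ahead of it and the grasp point (between the pads) lies 159 mm ahead of it; x points along the fingers, y is the direction in which the jaws open and shut, and the axes are right-handed (so a half turn about x gives the same grasp; the last joint's range is limited). The gripper opens to 88 mm and grips with 3 to 60 N. Pads are 19 mm wide; open, the fingers measure 130 mm over their backs; the gripper's body (78 mm by 193 mm) begins 47 mm behind the grasp point.
Start: joints at [84.345, 20.546, 0.682, 0, -70.136, -16.507], TCP at [0.255, 0.625, 0.405] pointing down, gripper open.
Joint ranges: [-176.03, 176.03], [-82.01, 121.73], [-58.28, 71.71], [-173.87, 95.51], [-174.79, -0.11], [-173.66, 173.66]. Speed limits (degrees/s): [136.94, 136.94, 172.46, 180, 180, 180].

### API

Orientations are given as [roll, pitch, yaw] about the fixed x, y, z axes, in that order (R = Rz(yaw) Ry(pitch) Rx(roll)).
In Python, from plant import ctrl gives the robot as it stands. The module is installed in compiled form; this text tells all that it offers.
- The arm moves only by the shell command python3 -m inch 'ROWS'. ROWS is JSON, one flat list of numbers, 7 for each row, row after row: the shift along the tool's x, y, z in m, then the turn, a rotation vector about the tool's x, y, z in degrees, then the finger opening in m, from 0 to 0.0876. In form: [dx, dy, dz, rx, ry, rz, hand, dx, dy, dz, rx, ry, rz, hand, ...]. A call has 1 to 20 rows; each row shifts and turns the pose as measured when the row begins, along the tool's axes as they then stand; what a row does not reach is not made up. A row lasts 1/8 s, in which the tool goes at most 62.5 mm and 10.7 degrees, less where a joint would pass 70% of its speed; a pose out of reach is approached as far as the arm can. A call with a gripper value outside its range is refused whole. The fingers move at their own pace and stop on an object; the grip force is fixed at half the most. Time passes only in rows, so rows that do not move let the fingers close. It gives the time, the measured TCP pose, the force and the opening at its end, in the units of the state.
- ctrl.get_obs(): the state, without advancing time (a new reading comes with each control period).
- ctrl.snapshot(name): name is "scene" or "side" or "wrist"; returns a dict with "color" (480x640x3 uint8, red, green, blue), "depth" (480x640 float32, m along the optical axis (not along the pixel's ray), 0 where there is no reading), "K" (3x3 intrinsics, pixels), "k1" (the pictures are not rectified: a ray, as slopes to the right and down, at radius r is drawn at 1 + k1 r^2 times it, then the intrinsics apply), "position" and "attitude" of the camera in the world; the wrist camera has in their place "hand_eye" (4x4, takes a point from camera to tool coordinates, whose origin is the TCP and whose axes are the tool frame's). Camera axes: x right, y up, looking along -z (the intrinsics and any distortion apply to the point x, -y, -z); pixel columns grow to the right and rows downward; lengths in m; the calibration is good to about 2 mm. A picture is of the moment at which its call begins: read the wrist's pose just before it.
- ctrl.close_job(): hands the job in, once; it reports no verdict.
The state is a dict: "clock": time; "joint_pos": joint angles; "qvel": joint speeds; "tau": joint torques, N m; "tool_pos": TCP position; "orientation": TCP orientation; "force": force on the tool from outside, world axes, zero at the start; "moment": the same for the moment, N m; "opening": finger opening in m.
Only numpy, scipy, OpenCV 4.12 (cv2) and the standard library are available. Lean on these libraries where they do the work, as an engineer would, in place of code of your own. Each camera call takes 0.05 s, during which the arm holds its last target.

### The job

An old nickel key was left, turned, in the keyhole of the brass padlock that is clamped slantwise in the vise. Turn it back until its bit lines up with the keyhole slot and it comes freely, draw it out and put it in the green tray; then take the flat keyhole gauge from the wooden block, slide its blade into the cleared keyhole, past the sprung lever inside, until its brass shoulder sits fully home on the padlock's face, and leave it standing there. Force neither the key nor the gauge, and leave the other things on the bench alone.

Things in the scene. Friction and masses are not known exactly. Their poses are not given: they have to be found in the camera images.
- vise: Small dark cast-iron bench vise, fixed, standing upright on the bench. Origin on the bench under the middle of the jaws. The jaws close along its y axis, jaw tops 140 mm high, jaws 90 mm wide (x) and reaching 59 mm to either side; an anvil reaches y = +96 mm and the green crank y = -160 mm, both below 105 mm.
- padlock: Brass padlock, 62 (its x) x 38 (its y) x 60 mm (its z), clamped in the vise. Origin on its keyhole face at the middle of the drum, 172 mm above the bench; z points out of the face, up and towards the robot, 30 degrees from vertical; y is level. The drum, 27 mm across, paler brass, stiff, carries the keyhole. It stands up to 20 degrees either way out of square: find its angle by eye or feel.
- keyhole (a point): Middle of the keyhole opening if the drum stood square (x = -4.5 mm in the padlock's frame, same axes): the gauge's shoulder belongs there. In the drum's axes: a round part 8.4 mm across on the padlock's z axis, a slot 5 mm wide from it to x = -13 mm. Face plate 6 mm thick, a chamber where a key bit turns, then, 21 to 25 mm deep, an inner plate with the same keyhole.
- old_key: Nickel skeleton key in the keyhole, 67 mm long, about 60 g. Origin on its axis under the collar, which rests on the padlock's face; z runs along the shank to the bow. Collar 17 mm across, 3 mm thick; oval bow 32 mm wide (x), 8 mm thick (y), z = 15 to 41 mm: pinch it across its 8 mm. Shank 6.4 mm across. It starts turned 43 to 69 degrees (see bit).
- key_tip (a point): End of the old key's shank, z = -25 mm in the key's frame.
- key_mid (a point): Middle of the old key, on its axis at z = +10 mm.
- tray: Green sheet-metal tray, open on top, fixed; 170 mm (x) x 130 mm (y), walls 3 mm thick and 28 mm high. Origin on the bench under its middle.
- block: Wooden tool block, fixed, 120 mm (x) x 70 mm (y) x 52 mm high; origin on the bench under its middle. The gauge stands in a slot 18 x 6 mm, 46 mm deep, at x = -12 mm. Two needle files with wooden handles stand at x = +42 mm, up to 108 mm high.
- gauge: Flat keyhole gauge, about 70 g, standing blade down in the block, perhaps leaning a little. Origin in the middle of the underside of its brass shoulder (24 x 14 x 4 mm); z points up to the grip. Red-brown wooden grip 26 mm (x) x 18 mm (y), z = 4 to 66 mm: pinch it across its 18 mm. It fits the keyhole either way round.
- gauge_tip (a point): End of the gauge's steel blade, z = -42 mm in the gauge's frame. The blade is 15 mm wide (x) and 3 mm thick (y); the last 6 mm taper to 7 mm wide and 2.4 mm thick.
- red_padlock: Red enamel padlock lying on the bench, 56 x 48 x 24 mm and its shackle; leave alone.
- spare_key: Second nickel key lying on the bench, 67 mm long; leave alone.
- file: Steel deburring file with a wooden grip, lying on the bench, 260 mm long, origin at its middle, x along it; leave alone.
- oil_can: Copper oil can, 70 mm wide, spout up to 160 mm high; leave alone.
- pin_tin: Yellow tin of lock pins, 60 mm wide, 45 mm high; leave alone.
- brush: Small brush lying on the bench; leave alone.
- blank_holder: Chrome stand with hanging key blanks, fixed, base 70 x 140 mm, 134 mm high.
- lever (a point): Rounded nose of the sprung lever inside the drum, 27 to 33 mm below the face, in a passage 6 mm wide (y), x = -13 to +10 mm, 25 to 44 mm deep. It stands in the way from +x to x = 0; the gauge's tip wedges it aside with a push of about 3 to 12 N, when the shoulder is some 12 to 5 mm off the face; after that it only rubs on the blade and holds it.
- bit (a point): Outer edge of the key's bit, a flag 3.4 mm thick (y) in the plane of the bow, to x = -11.5 mm, z = -17.5 to -8.5 mm. The key starts turned counter-clockwise, seen from the bow, from the padlock's axes, the bit caught behind the face plate with 2.5 mm of play, the shank up to 2 mm off centre. It comes out only along the padlock's z, centred, with its x along the slot within about 8 degrees.
Not all that is in view belongs to the job. Of the things like the gauge, leave any that is pink; of the rest the smaller one is meant.

How it is judged (in metres and radians):
On the way, in this order (a step that is already met when the one before it is completed fails the run):
1. the old key is drawn clear of the keyhole (distance between key_tip and padlock above 0.035 m), for 0.1 s.
2. the old key lies in the tray, let go (x of key_mid in the frame of tray between -0.082 and 0.082 m and y of key_mid in the frame of tray between -0.062 and 0.062 m and height (world z) of key_mid below 0.045 m and contact force between the fingers and old_key below 0.05 N), for 0.2 s.
At the end, for the whole second after the job is handed in: The old key lies at rest inside the tray (its middle between the walls and below 45 mm), and the gauge stands at rest in the keyhole with its shoulder within 2.5 mm of the padlock's face and 5 mm of the keyhole's middle, in line with the keyhole within 7 degrees (x of key_mid in the frame of tray between -0.082 and 0.082 m and y of key_mid in the frame of tray between -0.062 and 0.062 m and height (world z) of key_mid below 0.045 m and linear speed of each of old_key, gauge below 0.02 m/s and z of gauge in the frame of keyhole between -0.003 and 0.0025 m and distance between gauge and keyhole below 0.005 m and angle between the z axis of gauge and the z axis of padlock, either way round below 0.12 rad); the robot touches nothing.
It fails at once if the key is forced against the padlock (over 80 N) (contact force between old_key and padlock above 80 N).
It fails at once if the gauge is forced against the padlock (over 80 N) (contact force between gauge and padlock above 80 N).
It fails at once if another thing on the bench is moved by more than 25 mm (distance of any of red_padlock, spare_key, file, oil_can, pin_tin, brush from where it was at the start of the episode above 0.025 m).
It also fails if it takes over 72 s, if anything falls off the work surface, if the arm or the gripper's body presses on something with over 40 N, if the wrist force passes 120 N, or if a joint passes its speed limit or range.

## Working session

There is one attempt and no reset: what is moved stays moved. The work goes in short steps, Python scripts to look and compute and a shell command to move; the robot and the scene stay as the last step left them, time stands still between calls to the robot, and variables do not carry over. Pictures are saved under pics/ and viewed, and the job is handed in when it is done.

```bash
mkdir -p pics; ls
cat > h.py <<'E'
import numpy as np, cv2
from scipy.spatial.transform import Rotation as R
from plant import ctrl
def T(pos,rpy):
    M=np.eye(4);M[:3,:3]=R.from_euler('xyz',rpy,degrees=True).as_matrix();M[:3,3]=pos;return M
def tool():
    o=ctrl.get_obs();return T(o['tool_pos'],o['orientation'])
E
python3 - <<'E'
from h import *
o=ctrl.get_obs();print(o)
for n in ['scene','side','wrist']:
    s=ctrl.snapshot(n)
    cv2.imwrite(f'pics/{n}0.png',s['color'][:,:,::-1])
    print(n,s['K'].tolist(),s['k1'],s.get('position'),s.get('attitude'),s.get('hand_eye'))
    import pickle;pickle.dump(s,open(f'{n}0.pkl','wb'))
E
```

```text
pics
{'clock': 0.0, 'joint_pos': array([ 8.43459511e+01,  2.05915796e+01,  6.34117837e-01, -2.03169710e-02,
       -7.01373151e+01, -1.65066160e+01]), 'qvel': array([ 0.07039355, -0.0267901 , -0.05524064, -0.0231079 , -0.05009049,
        0.01563739]), 'tau': array([ 5.64721831e-04, -5.82716238e+01,  2.93055475e+01,  6.99728832e+00,
        6.95289214e-03, -1.73808612e-04]), 'tool_pos': array([0.25454308, 0.62495277, 0.40372281]), 'orientation': array([  95.11459101,   89.90331722, -107.05299275]), 'force': array([-0.47114432, -0.34375017, -0.09105609]), 'moment': array([-0.0560563 ,  0.01515018, -0.01432214]), 'opening': 0.08752954479853375}
scene [[450.4912567738417, 0.0, 315.7393994663565], [0.0, 450.4912567738417, 244.9866986024617], [0.0, 0.0, 1.0]] 0.02658279764738938 [0.88303433 0.43073116 0.78960955] [ 37.31871592  -0.59196478 146.51771388] None
side [[490.3075082153841, 0.0, 327.45469148475445], [0.0, 490.3075082153841, 243.87121768075744], [0.0, 0.0, 1.0]] -0.1299986046667505 [ 0.19239025 -0.58550129  0.79208287] [ 46.58910692  -0.19314163 -33.10355757] None
wrist [[373.36197608411464, 0.0, 319.45309062987513], [0.0, 373.36197608411464, 237.55378958994456], [0.0, 0.0, 1.0]] -0.03082508260566487 None None [[ 1.19397403e-03  2.86980215e-01 -9.57935765e-01  2.02196309e-02]
 [ 9.99999271e-01 -5.15291811e-04  1.09203001e-03 -1.20106466e-04]
 [-1.80225447e-04 -9.57936371e-01 -2.86980621e-01 -7.74523169e-02]
 [ 0.00000000e+00  0.00000000e+00  0.00000000e+00  1.00000000e+00]]
```

View images.

View pics/scene0.png

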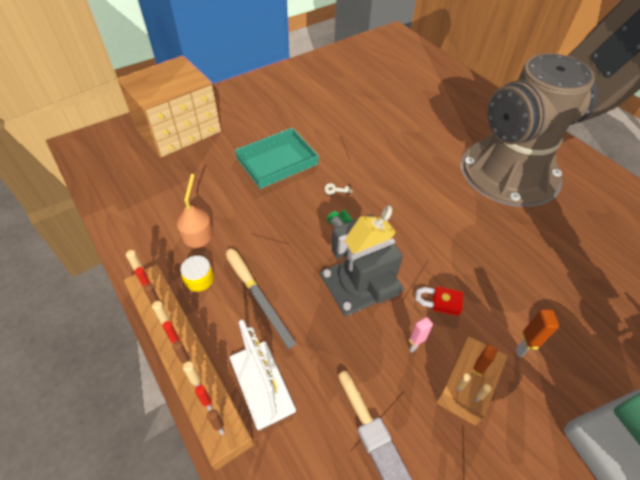

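View pics/side0.png

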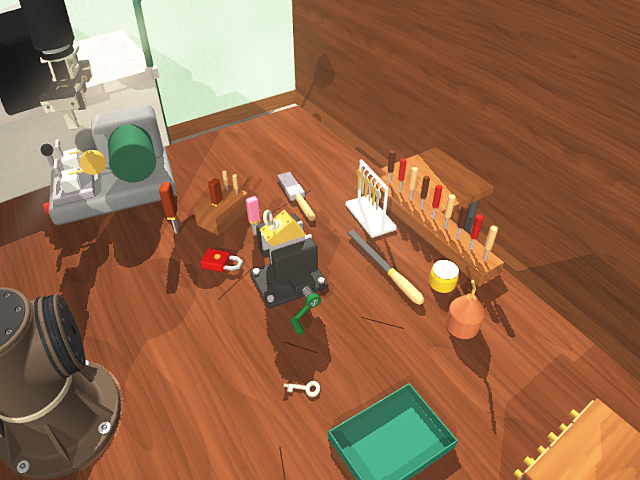

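View pics/wrist0.png

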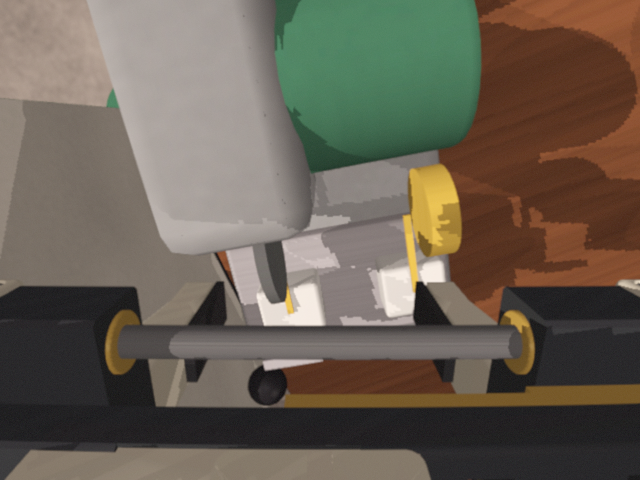

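```bash
cat >> h.py <<'E'
import pickle
def cam(s,Tt=None):
    return (Tt@s['hand_eye']) if 'hand_eye' in s and s.get('hand_eye') is not None else T(s['position'],s['attitude'])
def cloud(s,C):
    v,u=np.mgrid[0:480,0:640]
    p=cv2.undistortPoints(np.stack([u.ravel(),v.ravel()],1).astype(float)[:,None],s['K'],np.array([s['k1'],0,0,0]))[:,0]
    d=s['depth'].ravel().astype(float)
    P=np.stack([p[:,0]*d,-p[:,1]*d,-d],1)@C[:3,:3].T+C[:3,3]
    P[d==0]=np.nan
    return P.reshape(480,640,3)
def proj(s,C,X):
    X=np.atleast_2d(X); q=(X-C[:3,3])@C[:3,:3]
    a=np.stack([q[:,0],-q[:,1],-q[:,2]],1)
    return cv2.projectPoints(a,np.zeros(3),np.zeros(3),s['K'],np.array([s['k1'],0,0,0.]))[0][:,0]
def crop(s,x0,y0,x1,y1,k,name):
    c=cv2.resize(s['color'][y0:y1,x0:x1,::-1],None,fx=k,fy=k,interpolation=cv2.INTER_CUBIC)
    cv2.imwrite('pics/'+name,c)
E
python3 - <<'E'
from h import *
s=pickle.load(open('scene0.pkl','rb'));C=cam(s);P=cloud(s,C)
def pr(l):
  for u,v in l: print((u,v),np.round(P[v,u],4))
print('scene');pr([(277,155),(238,155),(291,131),(318,155),(264,186),(370,235),(385,212),(487,357),(479,375),(465,380),(484,392),(497,347),(471,341),(439,406),(474,423),(508,378),(545,330),(424,328),(448,300),(338,189)])
crop(s,320,180,480,300,5,'sc1.png');crop(s,400,280,600,430,4,'sc2.png')
s=pickle.load(open('side0.pkl','rb'));C=cam(s);P=cloud(s,C)
print('side');pr([(393,440),(329,434),(409,386),(456,440),(280,228),(267,215),(214,190),(211,215),(246,190),(168,190),(252,210),(60,90)])
crop(s,220,180,350,340,4,'si1.png');crop(s,150,150,310,260,5,'si2.png')
E
```

```text
scene
(277, 155) [ 0.4676 -0.3642  0.0021]
(238, 155) [ 0.5601 -0.398   0.021 ]
(291, 131) [ 0.3976 -0.4078  0.0194]
(318, 155) [ 0.395  -0.2825  0.028 ]
(264, 186) [ 5.504e-01 -2.864e-01  5.000e-04]
(370, 235) [0.5274 0.0765 0.1745]
(385, 212) [0.4809 0.0575 0.1884]
(487, 357) [0.4893 0.3393 0.1151]
(479, 375) [0.4864 0.3457 0.0495]
(465, 380) [0.5407 0.346  0.1058]
(484, 392) [0.5265 0.3747 0.0992]
(497, 347) [ 0.3896  0.3194 -0.003 ]
(471, 341) [0.453  0.294  0.0506]
(439, 406) [ 5.584e-01  3.414e-01 -5.000e-04]
(474, 423) [0.5317 0.3949 0.0069]
(508, 378) [ 0.4174  0.3718 -0.005 ]
(545, 330) [0.383  0.3591 0.1265]
(424, 328) [0.5332 0.2441 0.1044]
(448, 300) [0.4106 0.2016 0.0216]
(338, 189) [ 0.4062 -0.1776  0.0035]
side
(393, 440) [ 0.4811 -0.3485  0.0035]
(329, 434) [ 0.3931 -0.287   0.0205]
(409, 386) [ 0.5592 -0.2912  0.0244]
(456, 440) [ 0.5582 -0.4139  0.0264]
(280, 228) [0.499  0.046  0.1744]
(267, 215) [ 0.5829  0.2872 -0.0017]
(214, 190) [0.47   0.3213 0.1024]
(211, 215) [nan nan nan]
(246, 190) [ 0.5835  0.4082 -0.    ]
(168, 190) [0.3684 0.3313 0.1387]
(252, 210) [0.5213 0.2298 0.0818]
(60, 90) [0.2311 0.5531 0.3358]
```

View pics/sc1.png

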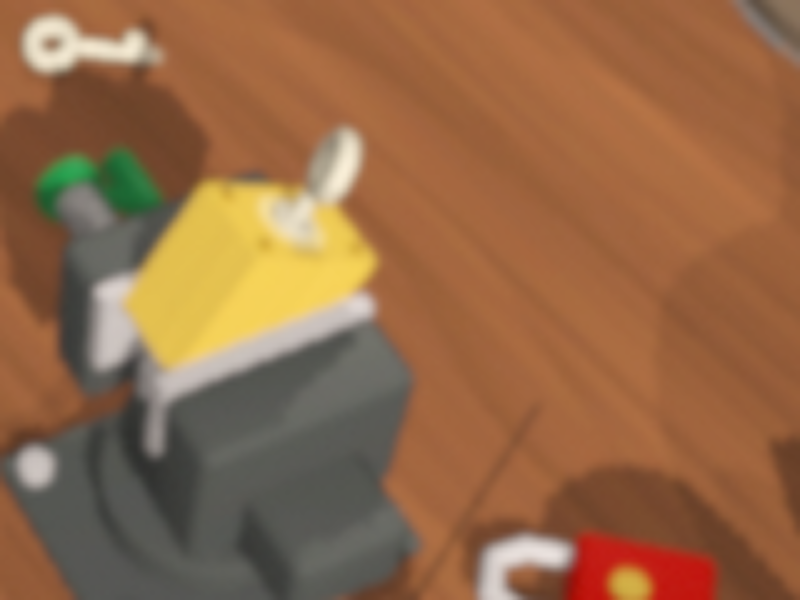

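View pics/sc2.png

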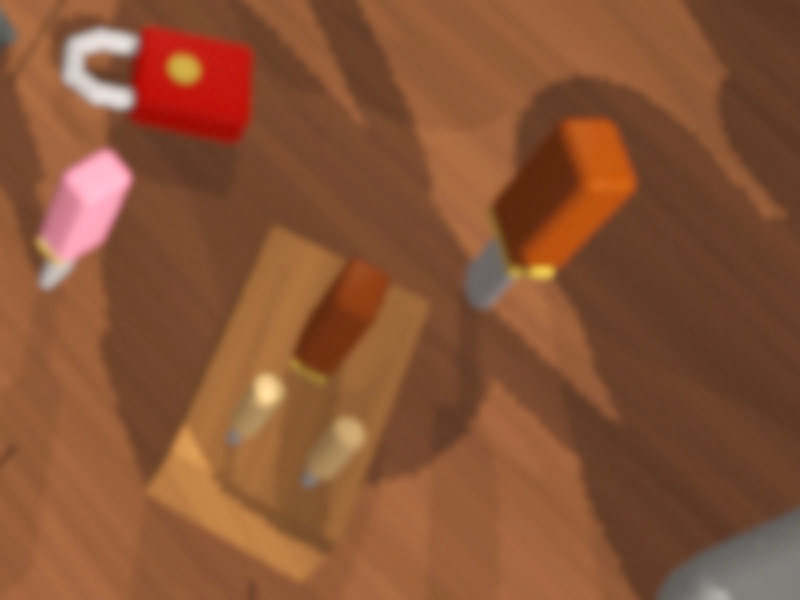

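View pics/si1.png

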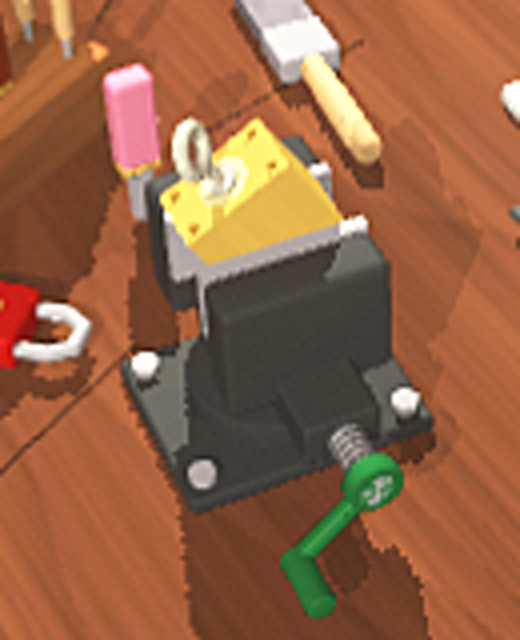

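View pics/si2.png

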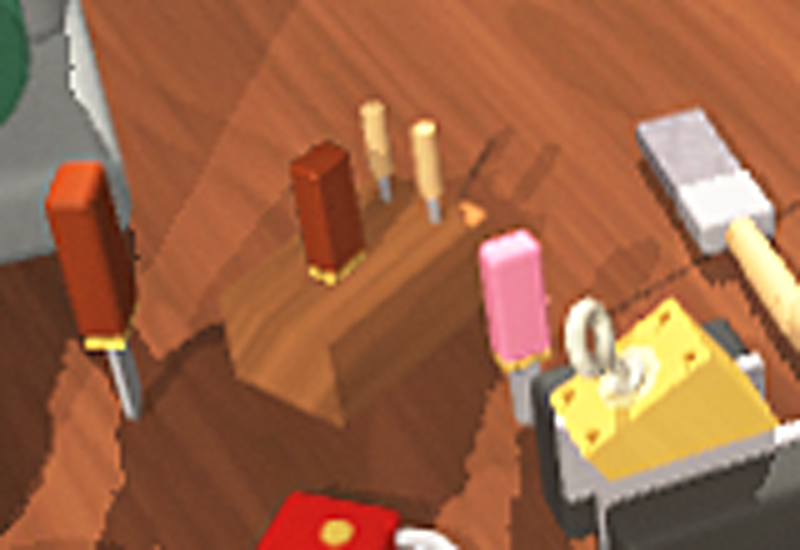

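Run:
```python
from h import *
A=[]
for n in ['scene','side']:
    s=pickle.load(open(n+'0.pkl','rb'));C=cam(s);P=cloud(s,C)
    c=cv2.cvtColor(s['color'],cv2.COLOR_RGB2HSV).astype(int)
    m=(np.abs(P[...,0]-.5)<.08)&(np.abs(P[...,1]-.06)<.08)&(P[...,2]>.142)
    y=m&(c[...,0]>18)&(c[...,0]<32)&(c[...,1]>100)
    Q=P[y]
    # ransac plane with normal 30deg from vertical
    rng=np.random.default_rng(0);best=None
    for i in range(3000):
        a,b,d=Q[rng.choice(len(Q),3,False)]
        nn=np.cross(b-a,d-a);l=np.linalg.norm(nn)
        if l<1e-5: continue
        nn/=l
        if nn[2]<0: nn=-nn
        if abs(np.degrees(np.arccos(nn[2]))-30)>6: continue
        k=np.abs((Q-a)@nn)<.0015
        if best is None or k.sum()>best[0]: best=(k.sum(),k)
    q=Q[best[1]];c0=q.mean(0);u,S,vt=np.linalg.svd(q-c0,full_matrices=False);nn=vt[2]*np.sign(vt[2][2])
    print(n,len(Q),best[0],c0.round(4),nn.round(3),'tilt',np.degrees(np.arccos(nn[2])).round(2),'az',np.degrees(np.arctan2(nn[1],nn[0])).round(1))
    az=np.arctan2(nn[1],nn[0]); yy=np.array([-np.sin(az),np.cos(az),0])
    xx=np.cross(yy,nn)
    for ax in (xx,yy): print(np.percentile((q-c0)@ax,[0,2,98,100]).round(4))
    A.append(q)
    # key: nickel pixels above plane
    h=(P-c0)@nn; k=m&(h>.012)&(h<.05)&~y
    kp=P[k]; print('key',k.sum(),kp.mean(0).round(4), ((kp-c0)@np.stack([xx,yy,nn]).T).mean(0).round(4))
    print((((kp-c0)@np.stack([xx,yy,nn]).T)[::max(1,len(kp)//12)]).round(4))
```

```text
scene 1012 264 [0.5031 0.0635 0.1741] [-0.493  0.072  0.867] tilt 29.86 az 171.7
[-0.0273 -0.0261  0.0346  0.0362]
[-0.0179 -0.0167  0.021   0.0217]
key 111 [0.4876 0.0657 0.1987] [0.0013 0.0001 0.029 ]
[[ 0.0084  0.011   0.0377]
 [-0.0003  0.0022  0.0403]
 [ 0.0042  0.0007  0.0396]
 [ 0.0047 -0.0019  0.0397]
 [ 0.006  -0.0022  0.0378]
 [ 0.0072  0.0116  0.0203]
 [ 0.005   0.0087  0.0204]
 [ 0.0057  0.0097  0.0171]
 [ 0.0028  0.0063  0.0176]
 [ 0.0016  0.0041  0.0172]
 [-0.0034 -0.0025  0.0206]
 [-0.0031 -0.0036  0.0192]
 [-0.0027 -0.008   0.0211]]
side 757 251 [0.498  0.0586 0.173 ] [-0.498  0.058  0.865] tilt 30.09 az 173.4
[-0.0299 -0.0287  0.0316  0.0321]
[-0.0211 -0.0204  0.0169  0.0197]
key 122 [0.4822 0.0607 0.1987] [ 0.0009 -0.0003  0.0301]
[[-0.0037 -0.0113  0.0382]
 [-0.0084 -0.0069  0.0339]
 [ 0.0019 -0.0047  0.0415]
 [ 0.0014 -0.0011  0.0412]
 [ 0.0011  0.001   0.0396]
 [ 0.001   0.0016  0.0367]
 [-0.0018 -0.0051  0.0221]
 [-0.0036 -0.0021  0.0196]
 [ 0.0103  0.0022  0.0342]
 [ 0.0094  0.0074  0.0355]
 [ 0.0092  0.0091  0.0335]
 [ 0.0092  0.0095  0.0303]
 [ 0.0056  0.0083  0.0208]]
```

```bash
cat >> h.py <<'E'
from scipy.linalg import logm,expm
def plan(Tg,n=None,T0=None,vmax=.055,wmax=10):
    T0=tool() if T0 is None else T0
    D=np.linalg.inv(T0)@Tg
    L=np.real(logm(D))
    if n is None:
        for n in range(1,60):
            d=expm(L/n)
            if np.linalg.norm(d[:3,3])<=vmax and np.degrees(R.from_matrix(d[:3,:3]).magnitude())<=wmax: break
    d=expm(L/n)
    print('n',n,'row',(d[:3,3]).round(4).tolist(),R.from_matrix(d[:3,:3]).as_rotvec(degrees=True).round(2).tolist())
    P=[(T0@expm(L*i/n))[:3,3].round(3).tolist() for i in range(0,n+1,max(1,n//4))]
    print('path',P)
def st():
    o=ctrl.get_obs()
    print('t',o['clock'],'j',o['joint_pos'].round(1),'p',o['tool_pos'].round(4),'F',o['force'].round(1),'op',round(o['opening'],4))
N0=np.array([-.4975,.063,.8652]);N0/=np.linalg.norm(N0)
Y0=np.array([N0[1],-N0[0],0])*-1.;Y0/=np.linalg.norm(Y0)   # level
X0=np.cross(Y0,N0)
F0=np.array([.4985,.0605,.1735])
def tp(th,h,x=0,y=0,org=F0):
    """TCP pose: bow direction th deg in (X0,Y0) is tool z (up to sign), grasp point at height h over face"""
    b=np.cos(np.radians(th))*X0+np.sin(np.radians(th))*Y0
    M=np.eye(4);M[:3,0]=-N0;M[:3,2]=b;M[:3,1]=np.cross(b,-N0)
    M[:3,3]=org+X0*x+Y0*y+N0*(h+.159);return M
E
python3 - <<'E'
from h import *
print(X0,Y0,N0); t=tool();print(t.round(3))
for th in (55,235):
    print(th);plan(tp(th,.14))
    # angle of tool z relative to arm outward
    for M,az in ((t,84.3),(tp(th,.14),10)):
        o=np.array([np.cos(np.radians(az)),np.sin(np.radians(az)),0])
        o=o-M[:3,0]*(o@M[:3,0]);o/=np.linalg.norm(o)
        print('ang about x',np.degrees(np.arctan2(M[:3,2]@o*0+ (o@M[:3,2]),(o@M[:3,1]))))
E
```

```text
[-0.85832531  0.10869245 -0.50146147] [-0.12562987 -0.99207718 -0.        ] [-0.49748849  0.06299854  0.86517998]
[[-0.    -0.377 -0.926  0.255]
 [-0.001 -0.926  0.377  0.625]
 [-1.     0.001 -0.     0.404]
 [ 0.     0.     0.     1.   ]]
55
n 11 row [0.0064, 0.0535, -0.0007] [-6.2, 2.74, 0.99]
path [[0.255, 0.625, 0.404], [0.221, 0.523, 0.392], [0.211, 0.416, 0.386], [0.225, 0.31, 0.388], [0.261, 0.209, 0.398], [0.316, 0.119, 0.418]]
ang about x 163.5337413934659
ang about x -54.70587643139557
235
n 12 row [-0.0076, 0.0067, -0.0533] [8.93, 1.0, -2.76]
path [[0.255, 0.625, 0.404], [0.379, 0.525, 0.427], [0.443, 0.378, 0.447], [0.432, 0.217, 0.45], [0.35, 0.079, 0.432]]
ang about x 163.5337413934659
ang about x 125.2941235686044
```

```bash
python3 -m inch '[-0.0076,0.0067,-0.0533,8.93,1,-2.76,0.0876,-0.0076,0.0067,-0.0533,8.93,1,-2.76,0.0876,-0.0076,0.0067,-0.0533,8.93,1,-2.76,0.0876,-0.0076,0.0067,-0.0533,8.93,1,-2.76,0.0876,-0.0076,0.0067,-0.0533,8.93,1,-2.76,0.0876,-0.0076,0.0067,-0.0533,8.93,1,-2.76,0.0876]'
python3 - <<'E'
from h import *
st();plan(tp(235,.14))
E
```

```text
clock: 0.9
tool_pos: [0.4439, 0.3731, 0.4438]
orientation: [-82.9, 72.8, 19.5]
force: [0.2, -1.3, -0.3]
opening: 0.0875
t 0.9 j [ 63.    5.2 -21.4  15.  -51.7 -58.7] p [0.4439 0.3731 0.4438] F [ 0.2 -1.3 -0.3] op 0.0875
n 6 row [-0.0078, 0.0061, -0.0524] [8.71, 0.94, -2.68]
path [[0.444, 0.373, 0.444], [0.448, 0.32, 0.448], [0.443, 0.267, 0.449], [0.431, 0.215, 0.449], [0.41, 0.166, 0.446], [0.383, 0.12, 0.44], [0.35, 0.079, 0.432]]
```

```bash
python3 -m inch '[-0.0078,0.0061,-0.0524,8.71,0.94,-2.68,0.0876,-0.0078,0.0061,-0.0524,8.71,0.94,-2.68,0.0876,-0.0078,0.0061,-0.0524,8.71,0.94,-2.68,0.0876,-0.0078,0.0061,-0.0524,8.71,0.94,-2.68,0.0876,-0.0078,0.0061,-0.0524,8.71,0.94,-2.68,0.0876,-0.0078,0.0061,-0.0524,8.71,0.94,-2.68,0.0876,0,0,0,0,0,0,0.0876]'
python3 - <<'E'
from h import *
st();plan(tp(235,.14))
t=tool();s=ctrl.snapshot('wrist');pickle.dump((s,t),open('w1.pkl','wb'));cv2.imwrite('pics/w1.png',s['color'][:,:,::-1])
E
```

```text
clock: 1.78
tool_pos: [0.3418, 0.0674, 0.4287]
orientation: [-53.7, 59.5, -8.3]
force: [-0.1, 0.9, 0.4]
opening: 0.0878
t 1.775 j [  56.1  -24.8  -56.1   36.3  -50.6 -122.2] p [0.3418 0.0674 0.4287] F [-0.1  0.9  0.4] op 0.0878
n 1 row [0.0001, 0.002, 0.0146] [-2.25, -0.24, 0.63]
path [[0.342, 0.067, 0.429], [0.35, 0.079, 0.432]]
```

View pics/w1.png

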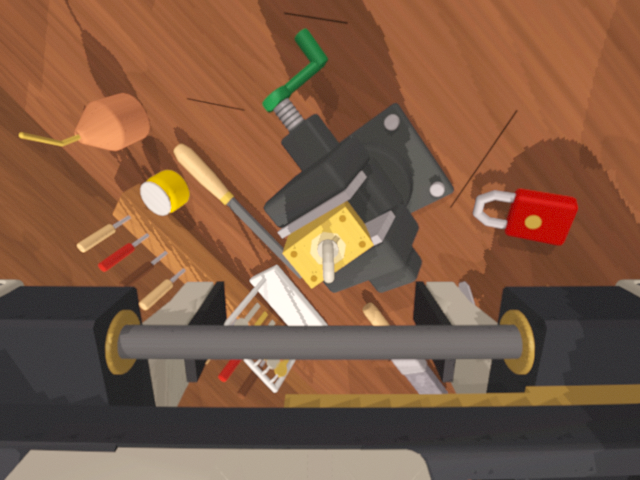

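Run:
```python
from h import *
s,t=pickle.load(open('w1.pkl','rb'))
crop(s,270,190,390,300,6,'w1c.png')
C=cam(s,t);print('expected F0',proj(s,C,[F0,F0+.04*N0,F0+.02*X0,F0+.02*Y0]).round(1))
P=cloud(s,C)
h=(P-F0)@N0
m=(np.linalg.norm(P-F0,axis=2)<.05)
m[280:]=0 if False else m[280:]
k=m&(abs(h)<.004)
q=P[k];c0=q.mean(0);vt=np.linalg.svd(q-c0,full_matrices=False)[2];n=vt[2]*np.sign(vt[2][2]);print('face',k.sum(),c0.round(4),n.round(4))
L=np.stack([(P-F0)@X0,(P-F0)@Y0,h],-1)
print('faceext',np.percentile(L[k],[1,99],axis=0).round(4))
k=m&(h>.03)&(h<.046); print('bow top',k.sum()); b=L[k];print(b.mean(0).round(4));
c=b[:,:2]-b[:,:2].mean(0);v=np.linalg.svd(c,full_matrices=False)[2][0];print('dir',np.degrees(np.arctan2(v[1],v[0])).round(1),np.percentile(c@v,[1,99]).round(4))
```

```text
expected F0 [[325.7 249.3]
 [326.  267.6]
 [346.2 234.6]
 [310.1 229.7]]
face 3201 [0.4964 0.0598 0.1715] [-0.4988  0.056   0.8649]
faceext [[-0.029  -0.0191 -0.003 ]
 [ 0.0322  0.0185  0.0024]]
bow top 427
[0.003  0.0019 0.0367]
dir -125.4 [-0.0118  0.0159]
```

View pics/w1c.png

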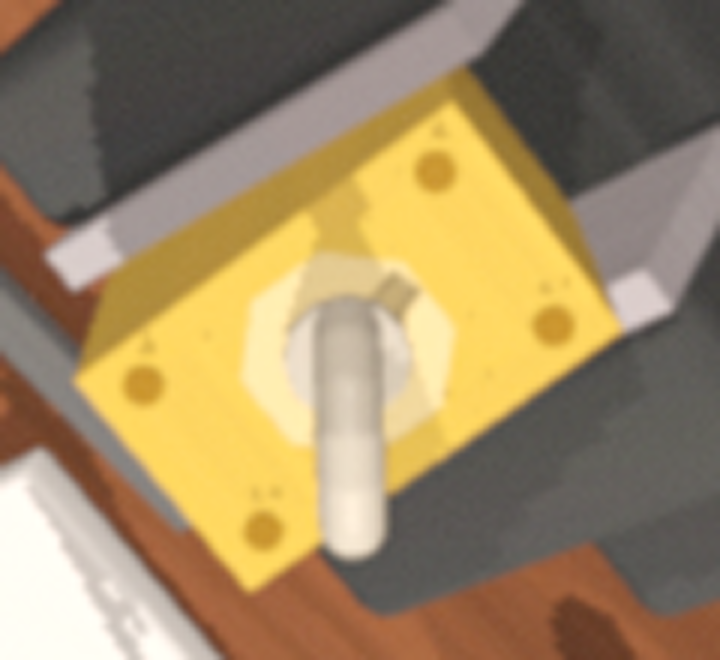

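```bash
cat >> h.py <<'E'
def hit(s,C,uv,p0,n):
    p=cv2.undistortPoints(np.array([[uv]],float),s['K'],np.array([s['k1'],0,0,0]))[0,0]
    d=C[:3,:3]@np.array([p[0],-p[1],-1.]);return C[:3,3]+d*((p0-C[:3,3])@n)/(d@n)
def loc(P,org=F0): return np.array([(P-org)@X0,(P-org)@Y0,(P-org)@N0])
E
python3 - <<'E'
from h import *
s,t=pickle.load(open('w1.pkl','rb'));C=cam(s,t)
p0=np.array([.4964,.0598,.1715])
def c(u,v,x0=270,y0=190,k=6): return (x0+(u+.5)/k-.5,y0+(v+.5)/k-.5)
for nm,uv,h in [('drum',(349,350),0),('slotend mid',(402,285),0),('slot cornerA',(392,273),0),('slot cornerB',(418,292),0),('drumL',(243,352),0),('drumR',(455,345),0),
  ('corner1',(453,102),0),('corner2',(620,328),0),('corner3',(250,592),0),('corner4',(77,382),0),('collar',(350,352),.003),('bow near end',(355,545),.037),('bow top far',(347,305),.037)]:
    print(nm,loc(hit(s,C,c(*uv),p0+h*N0,N0)).round(4))
E
```

```text
drum [ 0.0019 -0.0003 -0.0007]
slotend mid [ 0.0127  0.0027 -0.0007]
slot cornerA [ 0.0126  0.0048 -0.0007]
slot cornerB [ 0.0138  0.0006 -0.0007]
drumL [-0.0094  0.0079 -0.0007]
drumR [ 0.0134 -0.0081 -0.0007]
corner1 [ 0.0323  0.0183 -0.0007]
corner2 [ 0.032  -0.0193 -0.0007]
corner3 [-0.0297 -0.0199 -0.0007]
corner4 [-0.0295  0.0178 -0.0007]
collar [0.0024 0.0002 0.0023]
bow near end [-0.0051 -0.01    0.0363]
bow top far [0.0118 0.014  0.0363]
```

```bash
python3 -m inch '[0,0,0,-10,0,0,0.0876,0,0,0,-10,0,0,0.0876,0,0,0,-10,0,0,0.0876,0,0,0,-10,0,0,0.0876,0,0,0,-10,0,0,0.0876,0,0,0,-10,0,0,0.0876,0,0,0,-10,0,0,0.0876,0,0,0,-10,0,0,0.0876,0,0,0,-10,0,0,0.0876,0,0,0,-10,0,0,0.0876,0,0,0,-10,0,0,0.0876,0,0,0,-10,0,0,0.0876,0,0,0,-10,0,0,0.0876,0,0,0,-10,0,0,0.0876,0,0,0,-10,0,0,0.0876,0,0,0,-10,0,0,0.0876,0,0,0,-10,0,0,0.0876]'
python3 - <<'E'
from h import *
st();plan(tp(55,.08,.0022,0))
E
```

```text
clock: 3.95
tool_pos: [0.3527, 0.0843, 0.4347]
orientation: [129.8, 59.7, -7.6]
force: [-0.0, 0.1, 0.2]
opening: 0.0873
t 3.95 j [ 56.  -22.7 -54.3  36.2 -49.9  54.9] p [0.3527 0.0843 0.4347] F [-0.   0.1  0.2] op 0.0873
n 2 row [0.0305, -0.0006, 0.0038] [-2.58, 0.02, -0.13]
path [[0.353, 0.084, 0.435], [0.365, 0.08, 0.407], [0.378, 0.076, 0.379]]
```

```bash
python3 -m inch '[0.0305,-0.0006,0.0038,-2.58,0,-0.13,0.0876,0.0305,-0.0006,0.0038,-2.58,0,-0.13,0.0876,0,0,0,0,0,0,0.0876]'
python3 - <<'E'
from h import *
st();plan(tp(55,.08,.0022,0))
t=tool();s=ctrl.snapshot('wrist');pickle.dump((s,t),open('w2.pkl','wb'))
C=cam(s,t);uv=proj(s,C,[F0,F0+.04*N0]);print(uv)
cv2.imwrite('pics/w2.png',s['color'][:,:,::-1])
E
```

```text
clock: 4.32
tool_pos: [0.3848, 0.0796, 0.3859]
orientation: [124.7, 60.4, -7.0]
force: [0.3, -0.2, -0.4]
opening: 0.0871
t 4.325 j [ 46.1 -15.8 -58.2  41.7 -36.4  60.5] p [0.3848 0.0796 0.3859] F [ 0.3 -0.2 -0.4] op 0.0871
n 1 row [0.0026, -0.0048, 0.009] [0.56, 0.17, 0.47]
path [[0.385, 0.08, 0.386], [0.378, 0.076, 0.379]]
[[318.59677945 265.69861625]
 [317.78422954 292.86407842]]
```

View pics/w2.png

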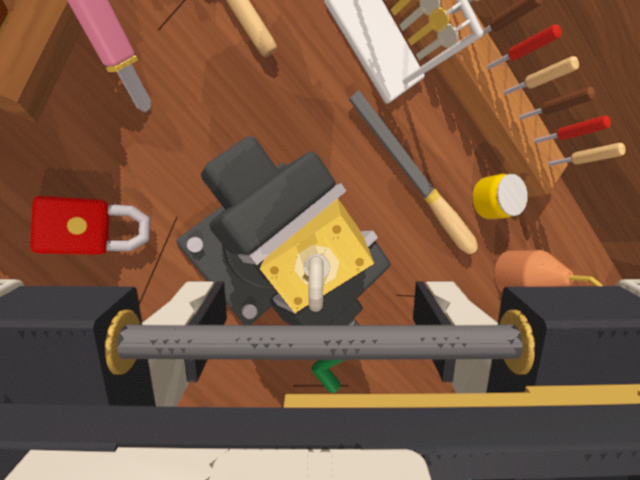

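```bash
cat > fk.py <<'E'
import numpy as np
from scipy.spatial.transform import Rotation as R
from scipy.optimize import least_squares
def Rr(ax,d): return R.from_euler(ax,d,degrees=True).as_matrix()
def fk(q,p):
    # p: a1, d(lateral), h, L1, e (elbow offset up), L2, w(lateral wrist), L3, 
    a1,d,h,L1,e,L2,w,L3=p
    A=Rr('z',q[0]);P=A@np.array([a1,d,h])
    B=A@Rr('y',q[1]);P=P+B@np.array([0,0,L1])
    D=B@Rr('y',-q[2]);P=P+D@np.array([L2,0,e])
    E=D@Rr('x',q[3]*S4);P=P+E@np.array([0,w,0])
    F=E@Rr('y',-q[4]);P=P+F@np.array([L3,0,0])
    G=F@Rr('x',q[5]*S6+O6)
    return G,P
S4=-1;S6=-1;O6=0
data=[([84.3459,20.5916,.6341,-.0203,-70.1373,-16.5066],[.25454,.62495,.40372],[95.1146,89.9033,-107.053]),
([63,5.2,-21.4,15,-51.7,-58.7],[.4439,.3731,.4438],[-82.9,72.8,19.5]),
([56.1,-24.8,-56.1,36.3,-50.6,-122.2],[.3418,.0674,.4287],[-53.7,59.5,-8.3]),
([56,-22.7,-54.3,36.2,-49.9,54.9],[.3527,.0843,.4347],[129.8,59.7,-7.6]),
([46.1,-15.8,-58.2,41.7,-36.4,60.5],[.3848,.0796,.3859],[124.7,60.4,-7.0])]
def M(o): return R.from_euler('xyz',o,degrees=True).as_matrix()
E
python3 - <<'E'
import fk
from fk import *
for a in(1,-1):
  for b in(1,-1):
    fk.S4,fk.S6=a,b
    out=[]
    for q,p,o in data:
        G,_=fk.fk(q,[0]*8); D=G.T@M(o); out.append(R.from_matrix(D).as_rotvec(degrees=True).round(1).tolist())
    print(a,b,out)
E
```

```text
Traceback (most recent call last):
AttributeError: 'function' object has no attribute 'fk'
```

```bash
mv fk.py kin.py
python3 - <<'E'
import kin
from kin import *
for a in(1,-1):
  for b in(1,-1):
    kin.S4,kin.S6=a,b
    out=[]
    for q,p,o in data:
        G,_=fk(q,[0]*8); D=G.T@M(o); out.append(R.from_matrix(D).as_rotvec(degrees=True).round(1).tolist())
    print(a,b,out)
E
```

```text
1 1 [[-57.0, -0.0, 0.0], [8.4, 16.6, -16.6], [95.5, 43.9, -44.0], [100.5, -44.0, 44.0], [73.2, -35.4, 35.5]]
1 -1 [[-90.0, -0.0, 0.0], [-107.1, -6.5, -26.6], [-126.8, -67.7, -15.3], [-127.6, 67.6, 11.8], [-149.2, 62.7, 17.3]]
-1 1 [[-57.0, -0.0, 0.0], [27.4, 0.0, -0.0], [154.4, 0.0, -0.0], [160.2, -0.0, -0.1], [149.1, -0.0, 0.1]]
-1 -1 [[-90.0, -0.0, 0.0], [-90.0, 0.0, -0.0], [-90.0, -0.0, 0.0], [-90.0, -0.0, 0.1], [-89.9, 0.1, -0.0]]
```

```bash
sed -i 's/O6=0/O6=-90/' kin.py
cat >> kin.py <<'E'
def fit():
    f=lambda p: np.concatenate([fk(q,p)[1]-np.array(x) for q,x,o in data])
    r=least_squares(lambda p:np.r_[f(p)],[0.0,-.19,.3,.35,.0,.35,0,.15])
    return r.x,f(r.x)
p,res=fit()
lo=np.array([-176.03,-82.01,-58.28,-173.87,-174.79,-173.66]);hi=np.array([176.03,121.73,71.71,95.51,-.11,173.66])
def ik(T,q0,bound=True):
    def f(q):
        G,P=fk(q,p);return np.r_[(P-T[:3,3])*1000,R.from_matrix(G.T@T[:3,:3]).as_rotvec(degrees=True)*3]
    r=least_squares(f,np.clip(q0,lo+.01,hi-.01),bounds=(lo,hi) if bound else (-np.inf,np.inf));return r.x,np.abs(r.fun).max()
E
python3 - <<'E'
import kin
from kin import *
print(p.round(4),(res*1000).round(1))
from h import *
q=data[-1][0]
for h in (.14,.08,.05,.03,.035,.02):
    print(h,*[(x.round(1) if not np.isscalar(x) else round(x,2)) for x in ik(tp(55,h,.0022,0),q,False)])
E
```

```text
[ 0.0035 -0.0012  0.1957  0.6015  0.001   0.4594 -0.1907  0.1992] [ 0.1 -0.1 -0.  -0.1  0.3 -0.  -0.  -0.   0.  -0.1  0.1  0.1  0.1 -0.2
 -0. ]
0.14 [ 56.3 -23.5 -55.   35.9 -50.   60. ] 0.0
0.08 [ 46.  -16.5 -60.1  43.8 -35.4  57.8] 0.0
0.05 [ 39.4 -12.6 -62.9  51.7 -27.7  54.3] 0.0
0.03 [ 33.4  -9.9 -64.8  60.3 -22.1  50.1] 0.0
0.035 [ 35.1 -10.6 -64.3  57.8 -23.5  51.3] 0.0
0.02 [ 29.4  -8.6 -65.8  66.4 -19.   47.1] 0.0
```

Run:
```python
from kin import *
from h import *
rng=np.random.default_rng(1)
for th in (55,235):
  sols=[]
  for i in range(150):
    q,e=ik(tp(th,.03,.0022,0),rng.uniform(lo,hi))
    if e<.5 and not any(np.abs(q-s).max()<2 for s in sols): sols.append(q)
  for s_ in sols: print(th,s_.round(1))
# unbounded
sols=[]
for i in range(100):
    q,e=ik(tp(55,.03,.0022,0),rng.uniform(lo,hi),False); q=(q+180)%360-180
    if e<.5 and not any(np.abs(q-s).max()<2 for s in sols): sols.append(q)
for s_ in sols: print('unb',s_.round(1))
```

```text
unb [-149.3  -98.1  -23.6 -115.8 -160.   173.8]
unb [ 33.4  -9.9 -64.8  60.3 -22.1  50.1]
unb [-147.3    9.  -116.  -119.4  -21.7   50.3]
unb [ -19.9   89.1 -126.1 -165.5 -153.9  -10.9]
unb [-18.5 -11.  -56.2 159.3  16.2  -5.3]
unb [ 161.1   10.4 -124.2  -21.5   16.    -4.2]
unb [-135.1  -93.2  -59.8  144.4  137.2   69.3]
unb [ 159.7  -89.8  -54.    15.2 -154.4   -9.8]
unb [  45.7   92.2 -119.9  -35.   135.8   69.6]
unb [ -11.4   93.5 -148.9  139.5  176.7  -71.8]
unb [167.9 -93.9 -31.  -40.1 176.2 -70.8]
unb [  30.5   97.7 -156.2   65.3 -160.3  175.2]
```

```bash
cat >> h.py <<'E'
F1=F0+.0017*X0-.0004*Y0-.0007*N0   # drum centre by wrist cam
def tq(th,h,a,x=0,y=0,org=F1,d=.159):
    b=np.cos(np.radians(th))*X0+np.sin(np.radians(th))*Y0
    ca,sa=np.cos(np.radians(a)),np.sin(np.radians(a))
    M=np.eye(4);M[:3,0]=-(ca*N0+sa*b);M[:3,2]=ca*b-sa*N0;M[:3,1]=np.cross(M[:3,2],M[:3,0])
    M[:3,3]=org+X0*x+Y0*y+N0*h-M[:3,0]*d;return M
E
python3 - <<'E'
from kin import *
from h import *
q0=ctrl.get_obs()['joint_pos']
for s,off in ((-1,0),(1,180)):
  for a in (10,15,20,25,30,35):
    for th in (55,35,16,8):
      r=[]
      for h in (.03,.1):
        b=min((ik(tq(th+off,h,s*a),g) for g in (q0,q0+[-10,20,10,0,0,-off if off else 0])),key=lambda z:z[1])
        r.append((b[0].round(0).astype(int).tolist(),round(b[1],1)))
      print(off,a,th,r)
E
```

```text
0 10 55 [([44, -5, -56, 41, -38, 59], np.float64(0.0)), ([52, -13, -51, 33, -52, 63], np.float64(0.0))]
0 10 35 [([43, -5, -53, 35, -38, 46], np.float64(0.0)), ([50, -13, -48, 28, -51, 49], np.float64(0.0))]
0 10 16 [([41, -6, -51, 30, -36, 34], np.float64(0.0)), ([48, -13, -47, 24, -49, 35], np.float64(0.0))]
0 10 8 [([41, -6, -51, 28, -36, 28], np.float64(0.0)), ([47, -14, -46, 23, -49, 29], np.float64(0.0))]
0 15 55 [([46, -2, -51, 36, -44, 62], np.float64(0.0)), ([53, -9, -47, 30, -57, 64], np.float64(0.0))]
0 15 35 [([44, -2, -48, 28, -44, 52], np.float64(0.0)), ([49, -10, -44, 24, -56, 53], np.float64(0.0))]
0 15 16 [([41, -3, -45, 21, -43, 42], np.float64(0.0)), ([46, -10, -41, 19, -54, 41], np.float64(0.0))]
0 15 8 [([40, -3, -44, 19, -42, 37], np.float64(0.0)), ([45, -11, -41, 17, -53, 36], np.float64(0.0))]
0 20 55 [([47, 1, -47, 32, -50, 64], np.float64(0.0)), ([53, -6, -44, 27, -61, 66], np.float64(0.0))]
0 20 35 [([43, 1, -43, 23, -50, 56], np.float64(0.0)), ([48, -6, -39, 20, -61, 56], np.float64(0.0))]
0 20 16 [([39, 0, -39, 16, -48, 48], np.float64(0.0)), ([44, -7, -3
[... 3229 characters left out ...]
np.float64(0.0)), ([45, 0, -31, 15, -70, -118], np.float64(0.0))]
180 30 16 [([36, 6, -29, 8, -60, -123], np.float64(0.0)), ([39, 0, -27, 7, -69, -125], np.float64(0.0))]
180 30 8 [([33, 5, -28, 4, -59, -126], np.float64(0.0)), ([36, -1, -26, 3, -68, -128], np.float64(0.0))]
180 35 55 [([47, 10, -36, 25, -65, -111], np.float64(0.0)), ([51, 4, -34, 22, -74, -111], np.float64(0.0))]
180 35 35 [([41, 10, -29, 14, -66, -116], np.float64(0.0)), ([44, 4, -27, 13, -75, -116], np.float64(0.0))]
180 35 16 [([34, 9, -24, 5, -66, -120], np.float64(0.0)), ([37, 3, -23, 4, -74, -122], np.float64(0.0))]
180 35 8 [([31, 8, -23, 1, -65, -122], np.float64(0.0)), ([34, 2, -21, 0, -73, -125], np.float64(0.0))]
```

Run:
```python
from h import *
plan(tq(54.8,.075,-20))
```

```text
n 2 row [0.0072, -0.002, -0.0238] [0.39, -9.94, 0.16]
path [[0.384, 0.08, 0.387], [0.401, 0.099, 0.386], [0.418, 0.116, 0.382]]
```

```bash
python3 -m inch '[0.0072,-0.002,-0.0238,0.39,-9.94,0.16,0.0876,0.0072,-0.002,-0.0238,0.39,-9.94,0.16,0.0876,0,0,0,0,0,0,0.0876]'
python3 - <<'E'
from h import *
st();plan(tq(54.8,.075,-20),1);plan(tq(54.8,.03,-20),3)
t=tool();s=ctrl.snapshot('wrist');pickle.dump((s,t),open('w3.pkl','wb'))
C=cam(s,t);uv=proj(s,C,[F1,F1+.028*N0,F1+.041*N0,t[:3,3]+.159*t[:3,0]]);print(uv.round(0))
cv2.imwrite('pics/w3.png',s['color'][:,:,::-1])
crop(s,260,200,380,300,6,'w3c.png')
E
```

```text
clock: 4.75
tool_pos: [0.4182, 0.1179, 0.3837]
orientation: [85.6, 65.8, -51.3]
force: [0.5, -0.3, 0.1]
opening: 0.0877
t 4.75 j [ 50.8  -3.6 -44.3  28.2 -58.1  65.4] p [0.4182 0.1179 0.3837] F [ 0.5 -0.3  0.1] op 0.0877
n 1 row [0.0024, 0.0007, 0.0013] [-0.08, 0.47, 0.04]
path [[0.418, 0.118, 0.384], [0.418, 0.116, 0.382]]
n 3 row [0.0149, 0.0002, -0.0048] [-0.03, 0.16, 0.01]
path [[0.418, 0.118, 0.384], [0.426, 0.116, 0.37], [0.433, 0.115, 0.357], [0.441, 0.113, 0.343]]
[[322. 218.]
 [322. 248.]
 [322. 265.]
 [321. 321.]]
```

View pics/w3.png

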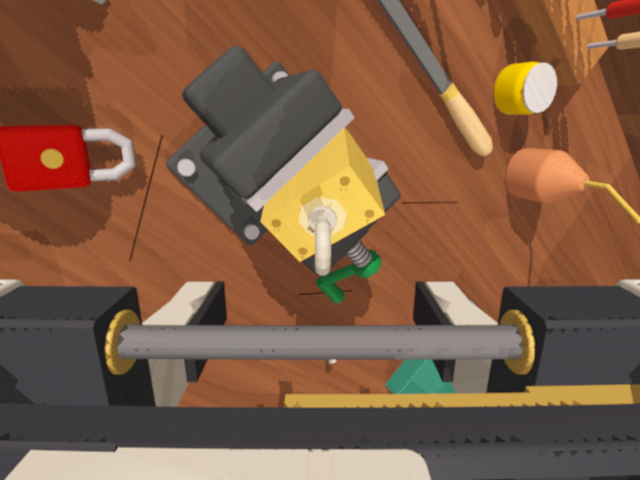

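```bash
python3 -m inch '[0.0149,0.0002,-0.0048,0,0.16,0,0.0876,0.0149,0.0002,-0.0048,0,0.16,0,0.0876,0.0149,0.0002,-0.0048,0,0.16,0,0.0876,0,0,0,0,0,0,0.0876]'
python3 - <<'E'
from h import *
st();plan(tq(54.8,.03,-20),1)
t=tool();s=ctrl.snapshot('wrist');pickle.dump((s,t),open('w4.pkl','wb'))
C=cam(s,t);uv=proj(s,C,[F1,F1+.028*N0,F1+.041*N0]);print(uv.round(0))
crop(s,200,160,440,340,3.3,'w4c.png')
E
```

```text
clock: 5.3
tool_pos: [0.4379, 0.1114, 0.3449]
orientation: [88.5, 65.9, -48.2]
force: [0.2, -0.2, -0.3]
opening: 0.0877
t 5.3 j [ 46.9  -0.1 -47.7  32.4 -49.5  63.6] p [0.4379 0.1114 0.3449] F [ 0.2 -0.2 -0.3] op 0.0877
n 1 row [0.002, -0.0001, -0.0031] [-0.13, -0.81, 0.08]
path [[0.438, 0.111, 0.345], [0.441, 0.113, 0.343]]
[[321. 270.]
 [321. 313.]
 [321. 338.]]
```

View pics/w4c.png

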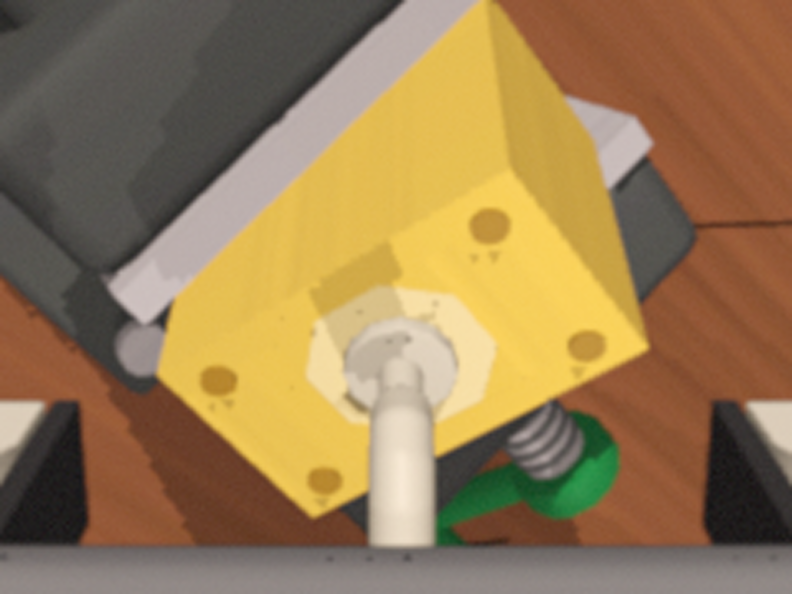

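```bash
python3 -m inch '[0.002,0,-0.0031,0,-0.8,0,0.0876,0,0,0,0,0,0,0.004,0,0,0,0,0,0,0.004,0,0,0,0,0,0,0.004,0,0,0,0,0,0,0.004,0,0,0,0,0,0,0.004,0,0,0,0,0,0,0.004]'
python3 - <<'E'
from h import *
st();plan(tq(54.8,.03,-20),1)
E
```

```text
clock: 6.22
tool_pos: [0.4403, 0.1135, 0.3458]
orientation: [87.4, 65.9, -49.5]
force: [0.1, 0.3, 0.3]
opening: 0.033
t 6.225 j [ 46.9   0.4 -47.   31.9 -50.2  63.8] p [0.4403 0.1135 0.3458] F [0.1 0.3 0.3] op 0.033
n 1 row [0.0028, -0.0006, -0.0] [-0.2, -0.26, 0.08]
path [[0.44, 0.113, 0.346], [0.441, 0.113, 0.343]]
```

```bash
python3 -m inch '[0.002,0,0,0,0,0,0.004,0,0,0,0,0,0,0.004,0,0,0,0,0,0,0.004,0,0,0,0,0,0,0.004]'
python3 - <<'E'
from h import *
st();plan(tq(54.8,.03,-20),1);print(ctrl.get_obs()['moment'])
E
```

```text
clock: 6.72
tool_pos: [0.4409, 0.1128, 0.3437]
orientation: [87.3, 65.9, -49.5]
force: [-0.8, -0.1, 0.3]
opening: 0.0077
t 6.725 j [ 46.7   0.5 -47.2  32.1 -49.8  63.7] p [0.4409 0.1128 0.3437] F [-0.8 -0.1  0.3] op 0.0077
n 1 row [0.0005, -0.0006, -0.0] [-0.19, -0.25, 0.07]
path [[0.441, 0.113, 0.344], [0.441, 0.113, 0.343]]
[ 0.96498962  0.89811657 -0.07194183]
```

```bash
cat >> h.py <<'E'
def about(T0,ang,dz=0,org=F1,ax=N0):
    M=np.eye(4);r=R.from_rotvec(ax*np.radians(ang)).as_matrix();M[:3,:3]=r;M[:3,3]=org-r@org+ax*dz
    return M@T0
def fl():
    o=ctrl.get_obs();f=o['force'];print('F loc',np.round([f@X0,f@Y0,f@N0],1),'M',o['moment'].round(2))
    t=tool();g=t[:3,3]+.159*t[:3,0];print('grasp loc',loc(g,F1).round(4),'th',np.degrees(np.arctan2(*[-(np.cross(N0,t[:3,1]))@v for v in (Y0,X0)])).round(1))
E
python3 - <<'E'
from h import *
fl();plan(about(tool(),-38.8),8)
E
```

```text
F loc [0.5 0.2 0.6] M [ 0.96  0.9  -0.07]
grasp loc [-0.0008 -0.0004  0.0303] th 54.6
n 8 row [0.0001, 0.0046, 0.0002] [4.56, 0.0, -1.64]
path [[0.441, 0.113, 0.344], [0.446, 0.106, 0.347], [0.45, 0.098, 0.35], [0.453, 0.09, 0.352], [0.455, 0.081, 0.354]]
```

```bash
python3 -m inch '[0.0001,0.0046,0.0002,4.56,0,-1.64,0.004,0.0001,0.0046,0.0002,4.56,0,-1.64,0.004,0.0001,0.0046,0.0002,4.56,0,-1.64,0.004]'
python3 - <<'E'
from h import *
st();fl()
t=tool()
plan(tq(16,.03,-20),5)
E
```

```text
clock: 7.1
tool_pos: [0.4482, 0.1021, 0.3486]
orientation: [102.3, 70.9, -48.5]
force: [-1.6, -0.0, -0.4]
opening: 0.0076
t 7.1 j [ 44.1   0.5 -43.5  25.4 -49.8  57.9] p [0.4482 0.1021 0.3486] F [-1.6 -0.  -0.4] op 0.0076
F loc [1.5 0.2 0.5] M [ 0.66  0.94 -0.07]
grasp loc [-0.0003 -0.0001  0.0303] th 39.7
n 5 row [0.0001, 0.0045, 0.0001] [4.46, -0.04, -1.61]
path [[0.448, 0.102, 0.349], [0.45, 0.098, 0.35], [0.452, 0.094, 0.351], [0.453, 0.09, 0.352], [0.454, 0.086, 0.353], [0.455, 0.082, 0.353]]
```

Forces are small. Continue.

```bash
python3 -m inch '[0.0001,0.0045,0.0001,4.46,0,-1.61,0.004,0.0001,0.0045,0.0001,4.46,0,-1.61,0.004,0.0001,0.0045,0.0001,4.46,0,-1.61,0.004,0.0001,0.0045,0.0001,4.46,0,-1.61,0.004,0.0001,0.0045,0.0001,4.46,0,-1.61,0.004,0,0,0,0,0,0,0.004]'
python3 - <<'E'
from h import *
st();fl()
plan(tq(16,.03,-20),1)
t=tool();s=ctrl.snapshot('wrist');pickle.dump((s,t),open('w5.pkl','wb'))
crop(s,200,160,440,340,3.3,'w5c.png')
for n in ('scene','side'):
    s=ctrl.snapshot(n);pickle.dump(s,open(n+'5.pkl','wb'));cv2.imwrite(f'pics/{n}5.png',s['color'][:,:,::-1])
E
```

```text
clock: 7.85
tool_pos: [0.4551, 0.0797, 0.3542]
orientation: [142.6, 78.1, -31.5]
force: [-1.4, 0.6, -0.7]
opening: 0.008
t 7.85 j [ 38.9  -0.3 -38.9  15.  -48.3  47.3] p [0.4551 0.0797 0.3542] F [-1.4  0.6 -0.7] op 0.008
F loc [ 1.6 -0.4  0.1] M [ 0.49  0.74 -0.  ]
grasp loc [-0.0008  0.0003  0.0303] th 14.4
n 1 row [0.0005, -0.0019, 0.0001] [-1.46, -0.17, 0.53]
path [[0.455, 0.08, 0.354], [0.455, 0.082, 0.353]]
```

View pics/w5c.png

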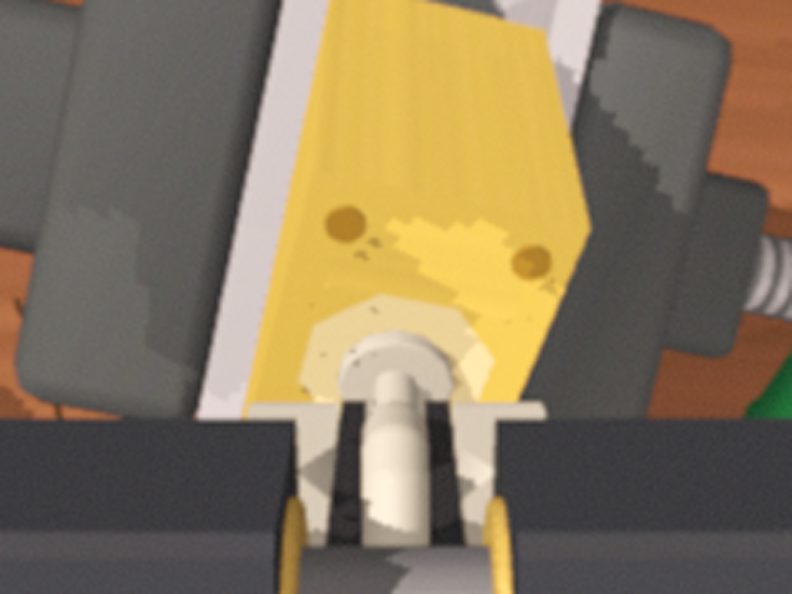

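```bash
python3 -m inch '[-0.0019,-0.0012,0.0007,-1,0,0.4,0.004,-0.0019,0,0.0007,0,0,0,0.004]'
python3 - <<'E'
from h import *
st();fl()
E
```

```text
clock: 8.25
tool_pos: [0.4527, 0.0817, 0.3572]
orientation: [139.0, 77.8, -33.7]
force: [0.4, -0.2, -0.7]
opening: 0.0079
t 8.25 j [ 39.5  -0.6 -39.   15.5 -49.1  47.8] p [0.4527 0.0817 0.3572] F [ 0.4 -0.2 -0.7] op 0.0079
F loc [ 0.   0.2 -0.8] M [0.32 0.65 0.02]
grasp loc [-0.0002  0.0001  0.0342] th 15.9
```

```bash
python3 -m inch '[-0.0019,0,0.0007,0,0,0,0.004,-0.0028,0,0.001,0,0,0,0.004]'
python3 - <<'E'
from h import *
st();fl()
t=tool();s=ctrl.snapshot('wrist');pickle.dump((s,t),open('w6.pkl','wb'))
crop(s,200,160,440,340,3.3,'w6c.png')
E
```

```text
clock: 8.5
tool_pos: [0.4499, 0.0823, 0.3616]
orientation: [138.9, 77.8, -33.8]
force: [0.2, 0.3, -1.3]
opening: 0.0076
t 8.5 j [ 39.9  -1.1 -38.8  15.4 -49.9  47.7] p [0.4499 0.0823 0.3616] F [ 0.2  0.3 -1.3] op 0.0076
F loc [ 0.5 -0.4 -1.2] M [ 0.37  0.58 -0.02]
grasp loc [ 0.     -0.0001  0.0395] th 16.0
```

View pics/w6c.png

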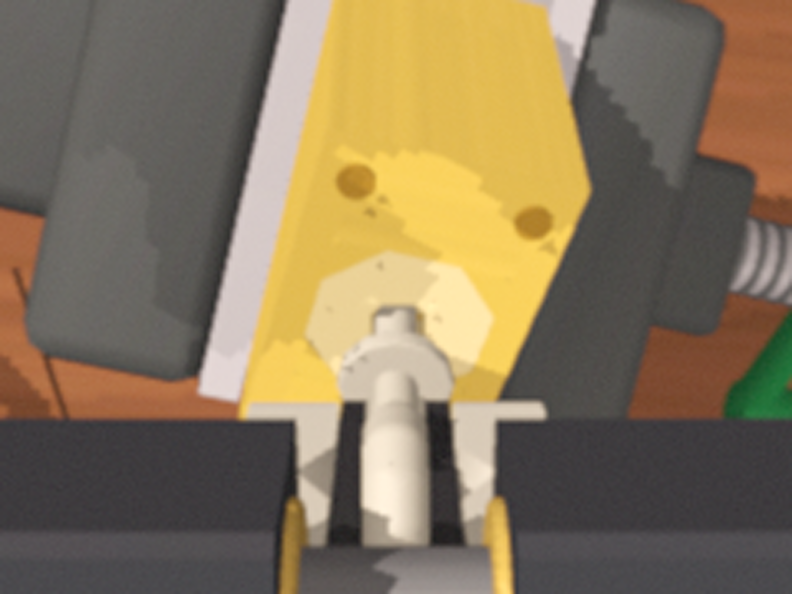

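```bash
python3 -m inch '[-0.0047,0,0.0017,0,0,0,0.004,-0.0047,0,0.0017,0,0,0,0.004,-0.0047,0,0.0017,0,0,0,0.004]'
python3 - <<'E'
from h import *
st();fl()
E
```

```text
clock: 8.93
tool_pos: [0.4419, 0.0832, 0.3758]
orientation: [139.0, 77.8, -33.7]
force: [0.4, -0.1, -0.7]
opening: 0.0076
t 8.925 j [ 40.8  -2.7 -38.2  14.9 -52.2  47.5] p [0.4419 0.0832 0.3758] F [ 0.4 -0.1 -0.7] op 0.0076
F loc [-0.   0.  -0.8] M [0.36 0.63 0.03]
grasp loc [-0.0001 -0.      0.0558] th 15.9
```

```bash
python3 -m inch '[-0.0094,0,0.0034,0,0,0,0.004,-0.0094,0,0.0034,0,0,0,0.004,-0.0094,0,0.0034,0,0,0,0.004,-0.0094,0,0.0034,0,0,0,0.004,-0.0094,0,0.0034,0,0,0,0.004,0,0,0,0,0,0,0.004]'
python3 - <<'E'
from h import *
st();fl()
t=tool();s=ctrl.snapshot('wrist');pickle.dump((s,t),open('w7.pkl','wb'))
cv2.imwrite('pics/w7.png',s['color'][:,:,::-1])
crop(s,270,150,390,240,6.5,'w7c.png')
E
```

```text
clock: 9.68
tool_pos: [0.415, 0.0866, 0.4233]
orientation: [139.7, 77.8, -33.0]
force: [-0.5, 0.7, -0.9]
opening: 0.0079
t 9.675 j [ 44.3  -7.9 -35.7  13.8 -60.2  46.4] p [0.415  0.0866 0.4233] F [-0.5  0.7 -0.9] op 0.0079
F loc [ 0.9 -0.6 -0.5] M [ 0.44  0.65 -0.03]
grasp loc [-0.0007 -0.0004  0.1104] th 15.9
```

View pics/w7.png

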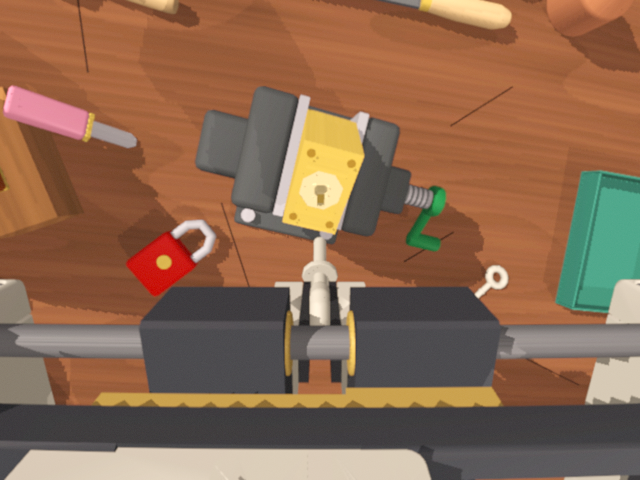

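View pics/w7c.png

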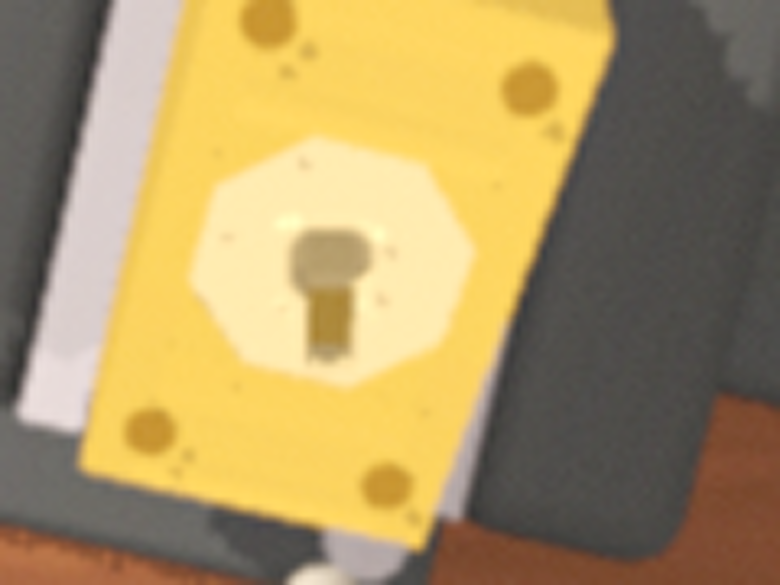

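Run:
```python
from h import *
s,t=pickle.load(open('w7.pkl','rb'));C=cam(s,t)
def c(u,v,x0=270,y0=150,k=6.5): return (x0+(u+.5)/k-.5,y0+(v+.5)/k-.5)
g={}
for nm,uv in [('drum',(332,261)),('hole',(331,259)),('slotend',(329,358)),('slotL1',(308,290)),('slotL2',(308,355)),('slotR1',(354,290)),('slotR2',(351,355)),('c_tl',(188,0)),('c_tr',(615,40)),('c_br',(428,548)),('c_bl',(80,466))]:
    g[nm]=loc(hit(s,C,c(*uv),F1,N0),F1);print(nm,g[nm].round(4))
for a,b in (('hole','slotend'),('drum','slotend'),('slotL1','slotL2'),('slotR1','slotR2')):
    d=g[b]-g[a];print(a,np.degrees(np.arctan2(d[1],d[0])).round(1))
d=g['c_br']-g['c_tr'];print('edge',np.degrees(np.arctan2(d[1],d[0])))
d=g['c_br']-g['c_bl'];print('edge',np.degrees(np.arctan2(d[1],d[0])))
# face plane refit
P=cloud(s,C);h=(P-F1)@N0
col=cv2.cvtColor(s['color'],cv2.COLOR_RGB2HSV)
k=(np.linalg.norm(P-F1,axis=2)<.04)&(abs(h)<.004)&(np.linalg.norm(P-F1,axis=2)>.016)
q=P[k];c0=q.mean(0);vt=np.linalg.svd(q-c0,full_matrices=False)[2];n=vt[2]*np.sign(vt[2][2]);print('face',k.sum(),loc(c0,F1).round(4),n.round(4))
print('tray corners scene/side mean ~', np.mean([[.5601,-.398],[.3976,-.4078],[.395,-.2825],[.5504,-.2864],[.3931,-.287],[.5592,-.2912],[.5582,-.4139]],0))
```

```text
drum [-0.0011 -0.0002 -0.    ]
hole [-0.0013 -0.0004 -0.    ]
slotend [ 0.01    0.0026 -0.    ]
slotL1 [ 0.0028 -0.0017  0.    ]
slotL2 [0.0102 0.0004 0.    ]
slotR1 [0.0015 0.0028 0.    ]
slotR2 [ 0.009   0.0047 -0.    ]
c_tl [-0.0241 -0.0209 -0.    ]
c_tr [-0.0313  0.019  -0.    ]
c_br [0.0303 0.0196 0.    ]
c_bl [ 0.0302 -0.0192  0.    ]
hole 15.0
drum 14.4
slotL1 15.7
slotR1 14.0
edge 0.5990183121098676
edge 89.83620516489528
face 3388 [-0.0049 -0.0007 -0.0004] [-0.4932  0.0625  0.8677]
tray corners scene/side mean ~ [ 0.48765714 -0.33811429]
```

```bash
cat >> h.py <<'E'
def td(pos,zdir):
    z=np.array(zdir,float);z/=np.linalg.norm(z);M=np.eye(4);x=np.array([0,0,-1.]);M[:3,0]=x;M[:3,2]=z;M[:3,1]=np.cross(z,x);M[:3,3]=pos;return M
E
python3 - <<'E'
from kin import *
from h import *
for n in ('scene','side'):
    s=pickle.load(open(n+'5.pkl','rb'));P=cloud(s,cam(s));c=cv2.cvtColor(s['color'],cv2.COLOR_RGB2HSV)
    m=(c[...,0]>70)&(c[...,0]<88)&(c[...,1]>100)&(P[...,1]<-.2)&(P[...,2]>.022)&(P[...,0]<.7)
    q=P[m][:,:2].astype(np.float32);r=cv2.minAreaRect(q);print(n,m.sum(),r)
    o=P[(c[...,0]<14)&(P[...,2]>.03)&(P[...,1]<-.02)&(P[...,0]>.5)&(P[...,0]<.8)];print('oil',np.nanmean(o,0),len(o))
q0=ctrl.get_obs()['joint_pos']
Tg=td([.487,-.346,.33],[-1,0,0]);print(ik(Tg,q0));plan(Tg)
Tg=td([.487,-.346,.217],[-1,0,0]);print(ik(Tg,q0))
E
```

```text
scene 293 ((0.47882696986198425, -0.3482131063938141), (0.1329752504825592, 0.16937610507011414), 88.84391784667969)
oil [ 0.72339113 -0.26788565  0.06904704] 832
side 716 ((0.47547221183776855, -0.35034340620040894), (0.13073675334453583, 0.1706712543964386), 89.20384216308594)
oil [ 0.69069933 -0.45772245  0.1150737 ] 2745
(array([-1.66504797e+01,  1.66379369e+01, -1.53987150e+01,  1.32143707e-15,
       -5.79633481e+01,  1.06650480e+02]), np.float64(5.551115123125783e-14))
n 9 row [0.0143, 0.0477, -0.0035] [0.81, -1.09, -0.81]
path [[0.415, 0.087, 0.423], [0.437, -0.01, 0.408], [0.456, -0.106, 0.39], [0.471, -0.202, 0.368], [0.483, -0.298, 0.344]]
(array([-1.66504797e+01,  2.37793887e+01, -2.22542469e+01, -1.41494459e-15,
       -4.39663644e+01,  1.06650480e+02]), np.float64(1.1102230246251565e-13))
```

```bash
python3 -m inch '[0.0143,0.0477,-0.0035,0.81,-1.09,-0.81,0.004,0.0143,0.0477,-0.0035,0.81,-1.09,-0.81,0.004,0.0143,0.0477,-0.0035,0.81,-1.09,-0.81,0.004,0.0143,0.0477,-0.0035,0.81,-1.09,-0.81,0.004,0.0143,0.0477,-0.0035,0.81,-1.09,-0.81,0.004,0.0143,0.0477,-0.0035,0.81,-1.09,-0.81,0.004,0.0143,0.0477,-0.0035,0.81,-1.09,-0.81,0.004,0.0143,0.0477,-0.0035,0.81,-1.09,-0.81,0.004,0.0143,0.0477,-0.0035,0.81,-1.09,-0.81,0.004]'
python3 - <<'E'
from h import *
st();plan(td([.488,-.349,.222],[-1,0,0]),4)
t=tool();s=ctrl.snapshot('wrist');pickle.dump((s,t),open('w8.pkl','wb'))
cv2.imwrite('pics/w8.png',s['color'][:,:,::-1])
E
```

```text
clock: 10.85
tool_pos: [0.4915, -0.3568, 0.3239]
orientation: [-43.2, 89.6, 137.1]
force: [1.0, 0.2, 0.4]
opening: 0.0077
t 10.85 j [-17.6  18.  -14.2  -0.2 -58.2 108. ] p [ 0.4915 -0.3568  0.3239] F [1.  0.2 0.4] op 0.0077
n 4 row [0.0255, -0.0019, 0.0008] [0.07, 0.08, 0.07]
path [[0.492, -0.357, 0.324], [0.491, -0.355, 0.298], [0.49, -0.353, 0.273], [0.489, -0.351, 0.247], [0.488, -0.349, 0.222]]
```

View pics/w8.png

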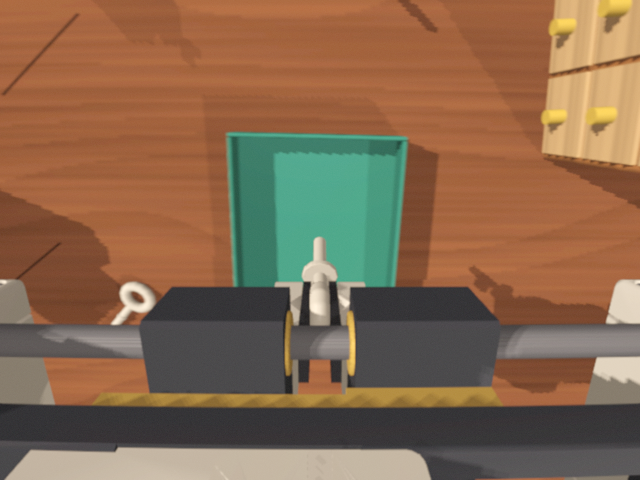

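```bash
python3 -m inch '[0.0255,-0.0019,0.0008,0,0,0,0.004,0.0255,-0.0019,0.0008,0,0,0,0.004,0.0255,-0.0019,0.0008,0,0,0,0.004,0.022,-0.0019,0.0008,0,0,0,0.004,0,0,0,0,0,0,0.004]'
python3 - <<'E'
from h import *
st()
E
```

```text
clock: 11.52
tool_pos: [0.4866, -0.3564, 0.2147]
orientation: [-23.0, 89.0, 156.8]
force: [0.3, -0.1, 0.1]
opening: 0.0077
t 11.525 j [-1.770e+01  2.460e+01 -2.090e+01 -1.000e-01 -4.550e+01  1.076e+02] p [ 0.4866 -0.3564  0.2147] F [ 0.3 -0.1  0.1] op 0.0077
```

```bash
python3 -m inch '[0,0,0,0,0,0,0.07,0,0,0,0,0,0,0.07,0,0,0,0,0,0,0.07,0,0,0,0,0,0,0.07,-0.02,0,0,0,0,0,0.07,-0.04,0,0,0,0,0,0.07,-0.05,0,0,0,0,0,0.07,0,0,0,0,0,0,0.07]'
python3 - <<'E'
from h import *
st()
t=tool();s=ctrl.snapshot('wrist');pickle.dump((s,t),open('w9.pkl','wb'))
cv2.imwrite('pics/w9.png',s['color'][:,:,::-1])
E
```

```text
clock: 12.52
tool_pos: [0.4887, -0.3574, 0.3295]
orientation: [-22.4, 89.1, 157.4]
force: [0.5, -0.1, -1.0]
opening: 0.0694
t 12.525 j [-1.770e+01  1.770e+01 -1.390e+01 -1.000e-01 -5.940e+01  1.076e+02] p [ 0.4887 -0.3574  0.3295] F [ 0.5 -0.1 -1. ] op 0.0694
```

View pics/w9.png

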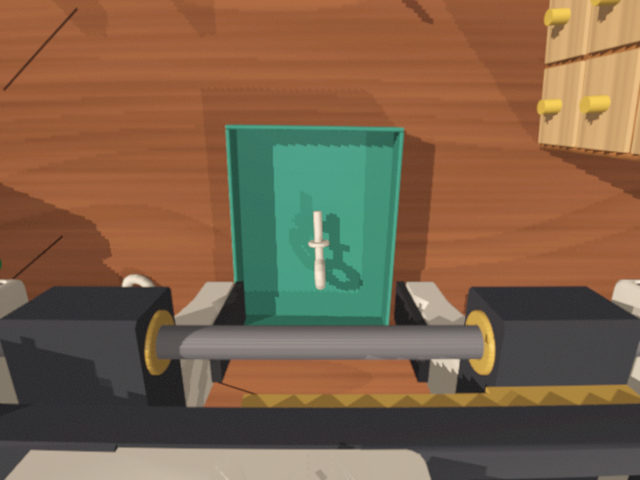

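Run:
```python
from kin import *
from h import *
for n in ('scene','side'):
    s=pickle.load(open(n+'0.pkl','rb'));P=cloud(s,cam(s))
    m=(abs(P[...,2]-.052)<.005)&(abs(P[...,0]-.5)<.1)&(abs(P[...,1]-.34)<.1)
    m=cv2.erode(m.astype(np.uint8),np.ones((2,2)))>0
    q=P[m][:,:2].astype(np.float32);r=cv2.minAreaRect(q);print(n,m.sum(),P[m][:,2].mean(),r,cv2.boxPoints(r).round(3).tolist())
    c=cv2.cvtColor(s['color'],cv2.COLOR_RGB2HSV)
    g=(abs(P[...,0]-.48)<.05)&(abs(P[...,1]-.335)<.05)&(P[...,2]>.06)
    Q=P[g];print('gauge',g.sum())
    for lo_,hi_ in ((.06,.08),(.08,.1),(.1,.115),(.113,.13)):
        k=(Q[:,2]>lo_)&(Q[:,2]<hi_)&(np.linalg.norm(Q[:,:2]-[.485,.335],axis=1)<.03);print(lo_,k.sum(),Q[k].mean(0).round(4) if k.sum() else '')
```

```text
scene 1941 0.05079812381756424 ((0.5064610242843628, 0.30679696798324585), (0.12052345275878906, 0.14494726061820984), 24.840517044067383) [[0.42100000381469727, 0.34700000286102295], [0.4819999933242798, 0.2160000056028366], [0.5920000076293945, 0.26600000262260437], [0.531000018119812, 0.39800000190734863]]
gauge 521
0.06 82 [0.4888 0.3381 0.0703]
0.08 83 [0.4889 0.3381 0.0902]
0.1 101 [0.4862 0.3374 0.1096]
0.113 158 [0.4805 0.3362 0.116 ]
side 674 0.051305362735775906 ((0.48666128516197205, 0.3349570035934448), (0.1206124946475029, 0.07052909582853317), 22.550443649291992) [[0.4169999957084656, 0.3440000116825104], [0.4440000057220459, 0.27900001406669617], [0.5559999942779541, 0.32600000500679016], [0.5289999842643738, 0.39100000262260437]]
gauge 385
0.06 78 [0.4745 0.3273 0.0696]
0.08 86 [0.4739 0.327  0.09  ]
0.1 66 [0.4741 0.3276 0.1078]
0.113 59 [0.4752 0.3321 0.1168]
```

```bash
cat >> h.py <<'E'
def tg(G,az,h,a,d=.159,N=np.array([0,0,1.])):
    """grasp of gauge at base point G, x-axis dir az deg, up axis N"""
    b=np.array([np.cos(np.radians(az)),np.sin(np.radians(az)),0]);b=b-N*(b@N);b/=np.linalg.norm(b)
    ca,sa=np.cos(np.radians(a)),np.sin(np.radians(a))
    M=np.eye(4);M[:3,0]=-(ca*N+sa*b);M[:3,2]=ca*b-sa*N;M[:3,1]=np.cross(M[:3,2],M[:3,0])
    M[:3,3]=np.asarray(G)+N*h-M[:3,0]*d;return M
E
python3 - <<'E'
from kin import *
from h import *
q0=ctrl.get_obs()['joint_pos']
G=np.array([.4757,.3303,.052])
for az,a in ((23.5,-20),(203.5,-20),(203.5,0),(23.5,0)):
  for h in (.038,.12):
    for g in (q0,[50,0,-30,10,-50,-60],[50,0,-30,10,-50,60],[50,0,-30,10,-50,170]):
      q,e=ik(tg(G,az,h,a),np.array(g,float))
      if e<.1: print(az,a,h,q.round(0),e.round(2));
E
```

```text
23.5 -20 0.12 [  60.    5.  -43.   26.  -28. -148.] 0.0
23.5 -20 0.12 [  60.    5.  -43.   26.  -28. -148.] 0.0
203.5 -20 0.038 [ 49.  31.  -4.  -9. -74.  69.] 0.0
203.5 -20 0.038 [ 49.  31.  -4.  -9. -74.  69.] 0.0
203.5 -20 0.038 [ 49.  31.  -4.  -9. -74.  69.] 0.0
203.5 -20 0.038 [ 49.  31.  -4.  -9. -74.  69.] 0.0
203.5 -20 0.12 [ 49.  27.   1.  -8. -82.  67.] 0.0
203.5 -20 0.12 [ 49.  27.   1.  -8. -82.  67.] 0.0
203.5 -20 0.12 [ 49.  27.   1.  -8. -82.  67.] 0.0
203.5 -20 0.12 [ 49.  27.   1.  -8. -82.  67.] 0.0
203.5 0 0.038 [ 54.  20. -23.   0. -47.  59.] 0.0
203.5 0 0.038 [ 54.  20. -23.   0. -47.  59.] 0.0
203.5 0 0.038 [ 54.  20. -23.  -0. -47.  59.] 0.0
203.5 0 0.038 [ 54.  20. -23.   0. -47.  59.] 0.0
203.5 0 0.12 [ 54.  15. -18.  -0. -57.  59.] 0.0
203.5 0 0.12 [ 54.  15. -18.  -0. -57.  59.] 0.0
203.5 0 0.12 [ 54.  15. -18.   0. -57.  59.] 0.0
203.5 0 0.12 [ 54.  15. -18.   0. -57.  59.] 0.0
23.5 0 0.038 [  54.   20.  -23.   -0.  -47. -121.] 0.0
23.5 0 0.038 [  54.   20.  -23.    0.  -47. -121.] 0.0
23.5 0 0.12 [  54.   15.  -18.   -0.  -57. -121.] 0.0
23.5 0 0.12 [  54.   15.  -18.    0.  -57. -121.] 0.0
```

Run:
```python
from kin import *
from h import *
T1=td([.47,.02,.44],[-np.cos(.2),-np.sin(.2),0]);plan(T1)
G=np.array([.4757,.3303,.052])
T2=tg(G,203.5,.16,-15);plan(T2,T0=T1)
print(ik(T1,ctrl.get_obs()['joint_pos']),ik(T2,[49,27,0,-8,-80,67]))
```

```text
n 8 row [-0.0139, -0.0473, -0.0017] [-1.46, 0.12, 0.07]
path [[0.488, -0.357, 0.327], [0.491, -0.263, 0.356], [0.489, -0.168, 0.384], [0.482, -0.074, 0.412], [0.47, 0.02, 0.44]]
n 7 row [0.0082, -0.0431, -0.0204] [-1.71, -2.13, 0.23]
path [[0.47, 0.02, 0.44], [0.481, 0.066, 0.432], [0.491, 0.113, 0.423], [0.499, 0.16, 0.413], [0.506, 0.206, 0.402], [0.51, 0.253, 0.39], [0.513, 0.3, 0.378], [0.513, 0.347, 0.366]]
(array([ 2.65182413e+01, -5.16114347e-01, -2.07583072e+01, -8.45229457e-12,
       -6.97578071e+01,  7.49409146e+01]), np.float64(2.786659791809143e-11)) (array([ 49.75023683,  21.78195236,  -0.85420725,  -6.65673995,
       -80.93716409,  65.58252947]), np.float64(1.1102230246251565e-13))
```

```bash
python3 -m inch '[-0.0139,-0.0473,-0.0017,-1.46,0.12,0,0.07,-0.0139,-0.0473,-0.0017,-1.46,0.12,0,0.07,-0.0139,-0.0473,-0.0017,-1.46,0.12,0,0.07,-0.0139,-0.0473,-0.0017,-1.46,0.12,0,0.07,-0.0139,-0.0473,-0.0017,-1.46,0.12,0,0.07,-0.0139,-0.0473,-0.0017,-1.46,0.12,0,0.07,-0.0139,-0.0473,-0.0017,-1.46,0.12,0,0.07,-0.0139,-0.0473,-0.0017,-1.46,0.12,0,0.07,0.0082,-0.0431,-0.0204,-1.7,-2.13,0.23,0.07,0.0082,-0.0431,-0.0204,-1.7,-2.13,0.23,0.07,0.0082,-0.0431,-0.0204,-1.7,-2.13,0.23,0.07,0.0082,-0.0431,-0.0204,-1.7,-2.13,0.23,0.07,0.0082,-0.0431,-0.0204,-1.7,-2.13,0.23,0.07,0.0082,-0.0431,-0.0204,-1.7,-2.13,0.23,0.07,0,0,0,0,0,0,0.07]'
python3 - <<'E'
from h import *
G=np.array([.4757,.3303,.052])
st();plan(tg(G,203.5,.16,-15))
t=tool();s=ctrl.snapshot('wrist');pickle.dump((s,t),open('w10.pkl','wb'))
cv2.imwrite('pics/w10.png',s['color'][:,:,::-1])
E
```

```text
clock: 14.45
tool_pos: [0.5057, 0.3204, 0.3705]
orientation: [-2.5, 76.0, -160.1]
force: [0.9, -0.6, 0.0]
opening: 0.07
t 14.45 j [ 48.6  19.4  -3.6  -6.8 -79.4  65.7] p [0.5057 0.3204 0.3705] F [ 0.9 -0.6  0. ] op 0.07
n 1 row [0.0008, -0.0213, -0.0179] [-1.04, -1.0, 0.89]
path [[0.506, 0.32, 0.37], [0.513, 0.347, 0.366]]
```

View pics/w10.png

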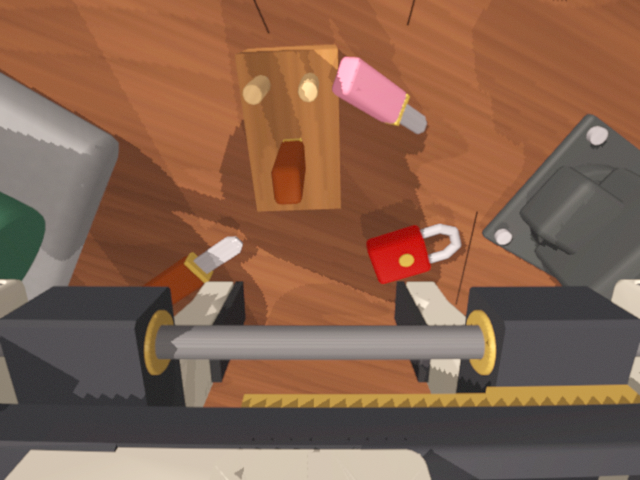

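Run:
```python
from h import *
s,t=pickle.load(open('w10.pkl','rb'));C=cam(s,t);P=cloud(s,C)
crop(s,230,30,430,220,3.9,'w10c.png')
def box(u0,v0,u1,v1,zmin):
    q=P[v0:v1,u0:u1].reshape(-1,3);q=q[q[:,2]>zmin];return q
q=box(330,50,415,125,.05);print('pink zmax',np.nanpercentile(q[:,2],99),q[q[:,2]>.09].mean(0))
q=box(268,135,310,210,.06)
top=q[q[:,2]>.113];print('top n',len(top),top.mean(0).round(4),cv2.minAreaRect(top[:,:2].astype(np.float32)))
print(np.percentile(q[:,2],[50,95,99]))
for a,b in ((.06,.075),(.075,.09),(.09,.105),(.105,.113)):
    k=q[(q[:,2]>a)&(q[:,2]<b)];print(a,len(k),k.mean(0).round(4))
# block top
k=P[40:215,235:345].reshape(-1,3);k=k[abs(k[:,2]-.052)<.004];print(len(k),k[:,2].mean(),cv2.minAreaRect(k[:,:2].astype(np.float32)))
```

```text
pink zmax 0.06891073514259188 [nan nan nan]
top n 1073 [0.4794 0.3351 0.1169] ((0.4784003496170044, 0.3349933326244354), (0.02540384791791439, 0.018093790858983994), 25.134479522705078)
[0.11553498 0.11817835 0.1186521 ]
0.06 179 [0.4882 0.3366 0.0676]
0.075 208 [0.488  0.3367 0.0826]
0.09 246 [0.4881 0.3369 0.0978]
0.105 145 [0.4877 0.3363 0.1093]
11813 0.0516531579000434 ((0.4892122745513916, 0.3378222584724426), (0.12021800130605698, 0.07511993497610092), 24.70042610168457)<stdin>:6: RuntimeWarning: Mean of empty slice.
  ret = um.true_divide(
```

View pics/w10c.png

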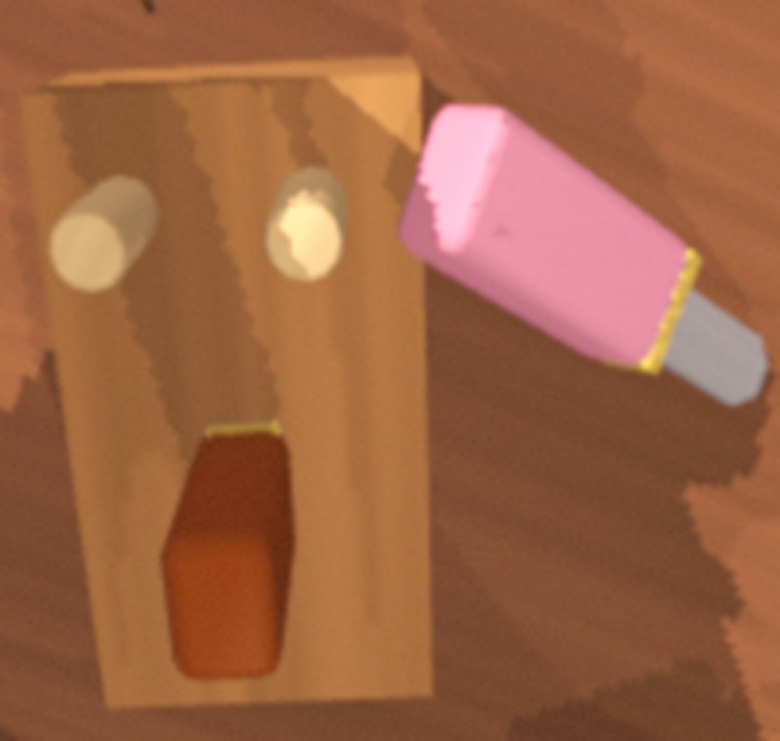

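Run:
```python
from h import *
s,t=pickle.load(open('w10.pkl','rb'));P=cloud(s,cam(s,t))
def pink(s,P,m=None):
    c=cv2.cvtColor(s['color'],cv2.COLOR_RGB2HSV)
    k=(c[...,0]>160)&(c[...,0]<176)&(c[...,1]>60)&(c[...,1]<170)&(c[...,2]>120)&(abs(P[...,0]-.5)<.15)&(abs(P[...,1]-.3)<.15)
    q=P[k];print(k.sum(),np.percentile(q,[2,50,98],axis=0).round(3).tolist())
pink(s,P)
for f in ('scene0','side0','scene5','side5'):
    s=pickle.load(open(f+'.pkl','rb'));pink(s,cloud(s,cam(s)))
s=ctrl.snapshot('scene');cv2.imwrite('pics/scene11.png',s['color'][:,:,::-1]);pink(s,cloud(s,cam(s)))
```

```text
2492 [[0.527, 0.273, 0.035], [0.541, 0.301, 0.055], [0.556, 0.326, 0.068]]
332 [[0.518, 0.231, 0.058], [0.535, 0.242, 0.098], [0.543, 0.248, 0.108]]
230 [[0.512, 0.226, 0.002], [0.523, 0.229, 0.079], [0.576, 0.364, 0.107]]
426 [[0.531, 0.276, 0.034], [0.545, 0.303, 0.054], [0.558, 0.327, 0.067]]
29 [[0.521, 0.269, 0.016], [0.524, 0.277, 0.039], [0.539, 0.299, 0.042]]
415 [[0.531, 0.276, 0.034], [0.545, 0.302, 0.053], [0.558, 0.327, 0.067]]
```

View pics/scene11.png

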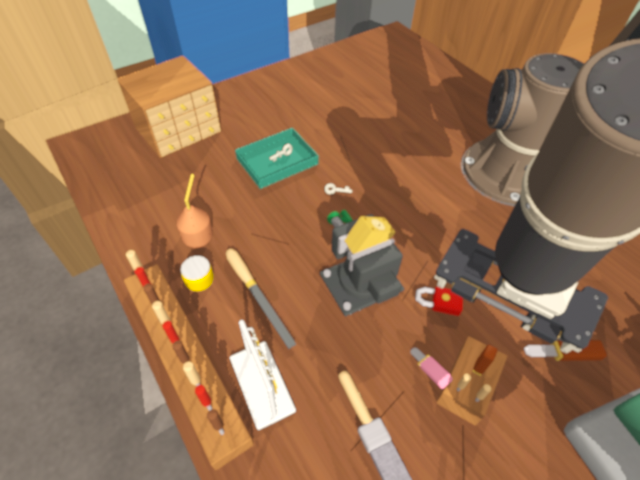

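Run:
```python
from h import *
G=np.array([.478,.334,.052])
st();plan(tg(G,205,.046,-15,d=.159+.06));T1=tg(G,205,.046,-15,d=.159+.06);plan(tg(G,205,.046,-15),2,T0=T1)
```

```text
t 14.55 j [ 48.4  19.1  -3.7  -6.7 -79.4  65.8] p [0.5058 0.3181 0.3722] F [ 0.1 -0.6  0.3] op 0.0701
n 2 row [0.0259, -0.0135, -0.0257] [-1.3, -0.57, 0.65]
path [[0.506, 0.318, 0.372], [0.518, 0.338, 0.341], [0.529, 0.358, 0.31]]
n 2 row [0.03, -0.0, 0.0] [0.0, 0.0, -0.0]
path [[0.529, 0.358, 0.31], [0.522, 0.355, 0.281], [0.515, 0.351, 0.252]]
```

```bash
python3 -m inch '[0.0259,-0.0135,-0.0257,-1.3,-0.57,0.65,0.07,0.0259,-0.0135,-0.0257,-1.3,-0.57,0.65,0.07,0,0,0,0,0,0,0.07]'
python3 - <<'E'
from h import *
G=np.array([.478,.334,.052])
st();plan(tg(G,205,.046,-15),2)
t=tool();s=ctrl.snapshot('wrist');pickle.dump((s,t),open('w12.pkl','wb'));C=cam(s,t);P=cloud(s,C)
cv2.imwrite('pics/w12.png',s['color'][:,:,::-1])
print(proj(s,C,[[.4784,.335,.118],[.478,.333,.052]]))
E
```

```text
clock: 14.92
tool_pos: [0.5302, 0.3555, 0.3101]
orientation: [-0.1, 75.2, -155.1]
force: [-0.5, -0.8, -0.4]
opening: 0.0703
t 14.925 j [ 49.2  25.9  -2.2  -6.3 -75.6  68. ] p [0.5302 0.3555 0.3101] F [-0.5 -0.8 -0.4] op 0.0703
n 2 row [0.0302, -0.0013, -0.0002] [-0.04, -0.08, 0.02]
path [[0.53, 0.355, 0.31], [0.523, 0.353, 0.281], [0.515, 0.351, 0.252]]
[[314.09762169 289.68942444]
 [317.83469796 228.56109954]]
```

View pics/w12.png

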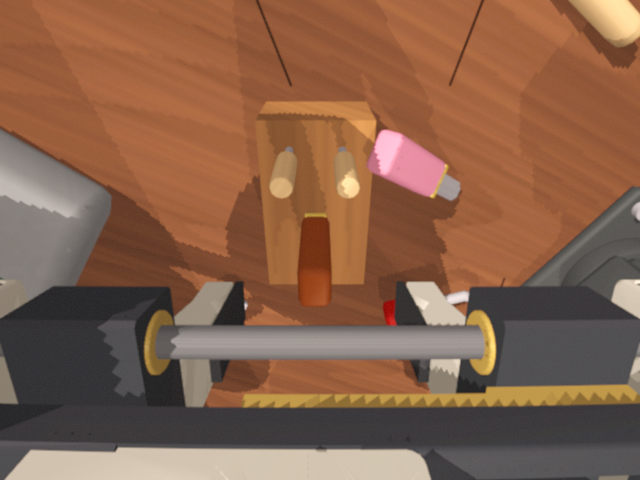

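```bash
python3 -m inch '[0.0302,-0.0013,-0.0002,0,0,0,0.07,0.0302,-0.0013,-0.0002,0,0,0,0.07,0,0,0,0,0,0,0.07]'
python3 - <<'E'
from h import *
G=np.array([.478,.334,.052])
st();plan(tg(G,205,.046,-15),1)
t=tool();s=ctrl.snapshot('wrist');pickle.dump((s,t),open('w13.pkl','wb'))
cv2.imwrite('pics/w13.png',s['color'][:,:,::-1])
E
```

```text
clock: 15.35
tool_pos: [0.5161, 0.3484, 0.2577]
orientation: [-0.6, 75.7, -155.9]
force: [-0.1, -0.7, 0.8]
opening: 0.0701
t 15.35 j [ 49.8  27.2  -7.5  -6.6 -68.3  68.1] p [0.5161 0.3484 0.2577] F [-0.1 -0.7  0.8] op 0.0701
n 1 row [0.0058, -0.003, -0.002] [-0.24, -0.71, 0.23]
path [[0.516, 0.348, 0.258], [0.515, 0.351, 0.252]]
```

View pics/w13.png

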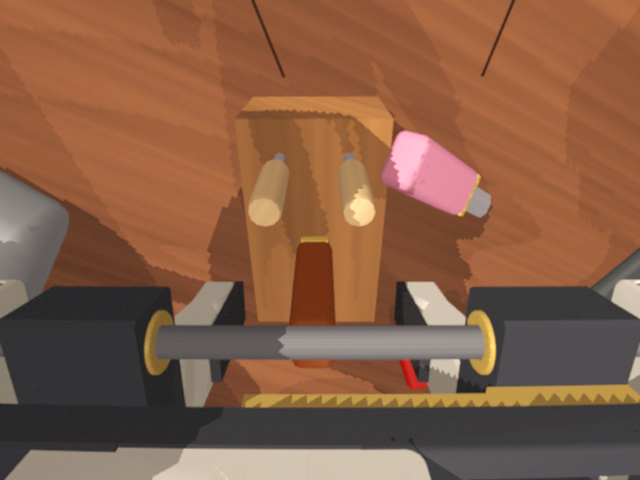

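```bash
python3 -m inch '[0.0058,-0.0028,-0.002,-0.2,-0.7,0.2,0.07,0,0,0,0,0,0,0.07]'
python3 - <<'E'
from h import *
G=np.array([.478,.334,.052])
st();plan(tg(G,205,.046,-15),1)
E
```

```text
clock: 15.65
tool_pos: [0.5173, 0.352, 0.2566]
orientation: [-0.5, 75.4, -155.5]
force: [0.8, -0.4, 0.8]
opening: 0.07
t 15.65 j [ 49.9  27.6  -7.   -6.7 -68.7  68.2] p [0.5173 0.352  0.2566] F [ 0.8 -0.4  0.8] op 0.07
n 1 row [0.0053, -0.0003, 0.0007] [0.01, -0.41, 0.13]
path [[0.517, 0.352, 0.257], [0.515, 0.351, 0.252]]
```

```bash
python3 -m inch '[0.006,-0.0003,0.0005,0,-0.4,0.1,0.07,0,0,0,0,0,0,0.012,0,0,0,0,0,0,0.012,0,0,0,0,0,0,0.012,0,0,0,0,0,0,0.012,0,0,0,0,0,0,0.012,0,0,0,0,0,0,0.012,0,0,0,0,0,0,0.012]'
python3 - <<'E'
from h import *
G=np.array([.478,.334,.052])
st();plan(tg(G,205,.046,-15),1)
print(ctrl.get_obs()['moment'])
E
```

```text
clock: 16.65
tool_pos: [0.5157, 0.3517, 0.2516]
orientation: [-0.2, 75.1, -155.2]
force: [0.8, 1.3, -0.4]
opening: 0.0179
t 16.65 j [ 50.   27.9  -7.3  -6.8 -68.5  68.3] p [0.5157 0.3517 0.2516] F [ 0.8  1.3 -0.4] op 0.0179
n 1 row [0.0001, 0.0002, 0.0005] [0.02, -0.07, 0.05]
path [[0.516, 0.352, 0.252], [0.515, 0.351, 0.252]]
[ 0.29855328 -0.84909329  0.02097362]
```

```bash
python3 -m inch '[-0.0058,0,0.0016,0,0,0,0.012,-0.0097,0,0.0026,0,0,0,0.012,-0.0145,0,0.0039,0,0,0,0.012]'
python3 - <<'E'
from h import *
st();print(ctrl.get_obs()['moment'])
E
```

```text
clock: 17.02
tool_pos: [0.5153, 0.3515, 0.2834]
orientation: [-0.0, 74.9, -155.0]
force: [-0.3, -0.4, -0.6]
opening: 0.0176
t 17.025 j [ 50.   26.1  -5.6  -6.6 -72.1  67.8] p [0.5153 0.3515 0.2834] F [-0.3 -0.4 -0.6] op 0.0176
[ 0.31073517 -0.91818756 -0.00143347]
```

```bash
python3 -m inch '[-0.02,0,0.0052,0,0,0,0.012,-0.04,0,0.0104,0,0,0,0.012,-0.05,0,0.013,0,0,0,0.012,0,0,0,0,0,0,0.012]'
python3 - <<'E'
from h import *
st()
t=tool();s=ctrl.snapshot('wrist');pickle.dump((s,t),open('w14.pkl','wb'))
cv2.imwrite('pics/w14.png',s['color'][:,:,::-1])
s=ctrl.snapshot('scene');pickle.dump(s,open('scene14.pkl','wb'));C=cam(s)
g=t[:3,3]+.159*t[:3,0];u,v=proj(s,C,g)[0].astype(int);print(u,v)
crop(s,u-60,max(0,v-45),u+60,v+75,5,'s14.png')
s=ctrl.snapshot('side');pickle.dump(s,open('side14.pkl','wb'));C=cam(s)
u,v=proj(s,C,g)[0].astype(int);print(u,v)
crop(s,u-50,max(0,v-40),u+50,v+60,6,'d14.png')
E
```

```text
clock: 17.52
tool_pos: [0.5163, 0.3515, 0.4066]
orientation: [-0.3, 75.3, -155.2]
force: [0.2, 0.2, -1.3]
opening: 0.018
t 17.525 j [ 49.9  20.7   2.8  -6.2 -85.6  66.3] p [0.5163 0.3515 0.4066] F [ 0.2  0.2 -1.3] op 0.018
521 308
205 129
```

View pics/w14.png

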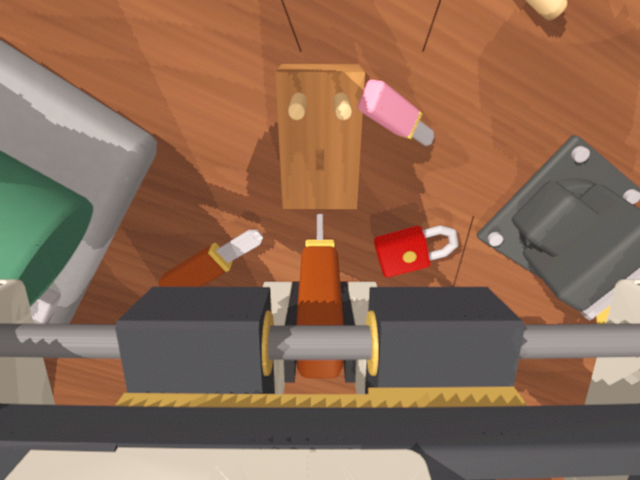

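View pics/s14.png

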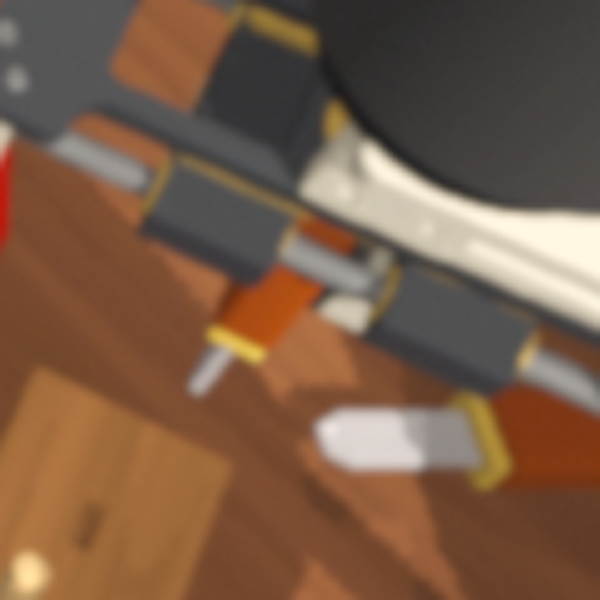

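View pics/d14.png

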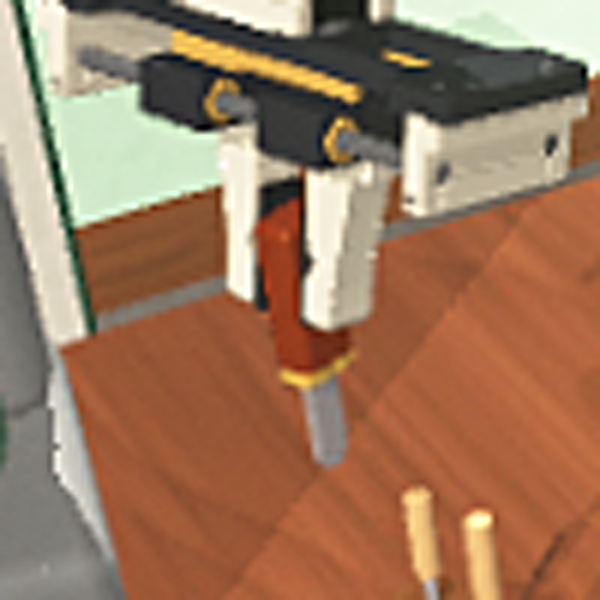

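Run:
```python
from h import *
s,t=pickle.load(open('w14.pkl','rb'));H=s['hand_eye'];P=cloud(s,H)
c=cv2.cvtColor(s['color'],cv2.COLOR_RGB2HSV)
m=np.zeros((480,640),bool);m[249:318,308:332]=1
q=P[m];q=q[~np.isnan(q[:,0])];c0=np.median(q,0);
for _ in range(4):
    vt=np.linalg.svd(q-c0,full_matrices=False)[2];n=vt[2]*-np.sign(vt[2][2]);r=(q-c0)@n;q=q[abs(r-np.median(r))<.0015];c0=q.mean(0)
print(len(q),'centre',c0.round(4),'normal',n.round(3),'ang',np.degrees(np.arctan2(-n[0],-n[2])).round(2),'roll',np.degrees(np.arcsin(n[1])).round(2))
# shoulder and blade
for nm,(v0,v1,u0,u1) in dict(sh=(240,245,310,330),blade=(216,236,318,322)).items():
    k=P[v0:v1,u0:u1].reshape(-1,3);print(nm,np.nanmedian(k,0).round(4))
k=P[214:238,319:321];print('blade line',np.nanmean(k[:4],(0,1)).round(4),np.nanmean(k[-4:],(0,1)).round(4))
blade=np.where((c[214:238,300:340,1]<60))
print('blade cols by row',[(v,(u.min()+300,u.max()+300)) for v in range(214,239,4) for u in [np.where(c[v,300:340,1]<70)[0]] if len(u)])
print('grip cols',[(v,np.where((c[v,290:350,0]<12)&(c[v,290:350,1]>150))[0][[0,-1]]+290) for v in (255,270,285)])
g=np.array([.159,0,0]);
```

```text
1649 centre [ 0.1664 -0.0003 -0.0146] normal [-0.259  0.001 -0.966] ang 15.0 roll 0.04
sh [ 0.1984 -0.0003 -0.0222]
blade [ 2.232e-01 -1.000e-04 -2.410e-02]
blade line [ 0.2342 -0.0004 -0.0273] [ 0.2129 -0.0004 -0.0213]
blade cols by row [(214, (np.int64(317), np.int64(322))), (218, (np.int64(317), np.int64(322))), (222, (np.int64(317), np.int64(322))), (226, (np.int64(317), np.int64(322))), (230, (np.int64(317), np.int64(322))), (234, (np.int64(317), np.int64(322))), (238, (np.int64(316), np.int64(322)))]
grip cols [(255, array([290, 349])), (270, array([296, 349])), (285, array([299, 340]))]
```

```bash
cat >> h.py <<'E'
def tipw(T): # gauge tip in world for tool pose T (a=-15)
    g=np.array([.159,0,0])+.088*np.array([.966,0,-.259])
    return T[:3,:3]@g+T[:3,3]
E
python3 - <<'E'
from kin import *
from h import *
Tg=tq(15,.15,-15,.0033,.0007);plan(Tg);T0=tool()
L=np.real(logm(np.linalg.inv(T0)@Tg))
for i in range(0,9): 
    T_=T0@expm(L*i/8);print(tipw(T_).round(3))
print(ik(Tg,ctrl.get_obs()['joint_pos']),ik(tq(15,.046,-15,.0033,.0007),[41,-3,-44,20,-43,41]))
E
```

```text
n 6 row [-0.0043, 0.036, 0.0357] [3.23, 4.65, 1.21]
path [[0.515, 0.351, 0.401], [0.5, 0.304, 0.414], [0.482, 0.259, 0.426], [0.46, 0.214, 0.436], [0.436, 0.17, 0.444], [0.409, 0.127, 0.45], [0.379, 0.086, 0.453]]
[0.477 0.333 0.159]
[0.482 0.3   0.168]
[0.485 0.266 0.176]
[0.486 0.232 0.185]
[0.485 0.198 0.193]
[0.482 0.165 0.201]
[0.478 0.131 0.209]
[0.472 0.098 0.217]
[0.464 0.065 0.224]
(array([ 50.109502  , -15.00615362, -38.74429143,  17.23099316,
       -62.11196808,  39.10425455]), np.float64(2.366220697894259e-12)) (array([ 41.99956557,  -4.98440397, -44.55573535,  20.45344213,
       -44.91805185,  40.89966214]), np.float64(1.6653345369377348e-13))
```

```bash
python3 -m inch '[-0.0063,0.036,0.0357,3.23,4.65,1.21,0.012,-0.0043,0.036,0.0357,3.23,4.65,1.21,0.012,-0.0043,0.036,0.0357,3.23,4.65,1.21,0.012,-0.0043,0.036,0.0357,3.23,4.65,1.21,0.012,-0.0043,0.036,0.0357,3.23,4.65,1.21,0.012,-0.0043,0.036,0.0357,3.23,4.65,1.21,0.012,0,0,0,0,0,0,0.012]'
python3 - <<'E'
from h import *
st();fl();plan(tq(15,.11,-15,.0033,.0007),2);print(loc(tipw(tool()),F1))
E
```

```text
clock: 18.55
tool_pos: [0.3732, 0.0779, 0.4462]
orientation: [149.9, 73.5, -23.8]
force: [0.3, 1.2, 0.1]
opening: 0.0178
t 18.55 j [ 50.2 -15.7 -40.4  18.  -61.8  38. ] p [0.3732 0.0779 0.4462] F [0.3 1.2 0.1] op 0.0178
F loc [-0.2 -1.2  0. ] M [0.43 0.89 0.03]
grasp loc [0.0101 0.0117 0.1465] th 14.9
n 2 row [0.0164, -0.0035, -0.0093] [-0.19, -0.01, -0.41]
path [[0.373, 0.078, 0.446], [0.386, 0.081, 0.432], [0.399, 0.084, 0.418]]
[0.00970128 0.01306131 0.0585023 ]
```

```bash
python3 -m inch '[0.0164,-0.0035,-0.0093,-0.19,0,-0.41,0.012,0.0164,-0.0035,-0.0093,-0.19,0,-0.41,0.012,0,0,0,0,0,0,0.012]'
python3 - <<'E'
from h import *
st();fl();plan(tq(15,.11,-15,.0033,.0007),1);print(loc(tipw(tool()),F1))
t=tool();s=ctrl.snapshot('wrist');pickle.dump((s,t),open('w15.pkl','wb'))
C=cam(s,t)
crop(s,240,160,400,280,5,'w15c.png')
E
```

```text
clock: 18.92
tool_pos: [0.3991, 0.0835, 0.4167]
orientation: [151.8, 74.1, -21.3]
force: [0.2, -0.4, -0.5]
opening: 0.0175
t 18.925 j [ 46.7 -11.3 -41.2  18.  -55.3  40.5] p [0.3991 0.0835 0.4167] F [ 0.2 -0.4 -0.5] op 0.0175
F loc [-0.   0.4 -0.6] M [ 0.25  0.94 -0.04]
grasp loc [0.0042 0.0007 0.1085] th 15.1
n 1 row [-0.0017, 0.0001, -0.0002] [0.11, 0.11, 0.03]
path [[0.399, 0.083, 0.417], [0.399, 0.084, 0.418]]
[0.00441856 0.00069114 0.0204969 ]
```

View pics/w15c.png

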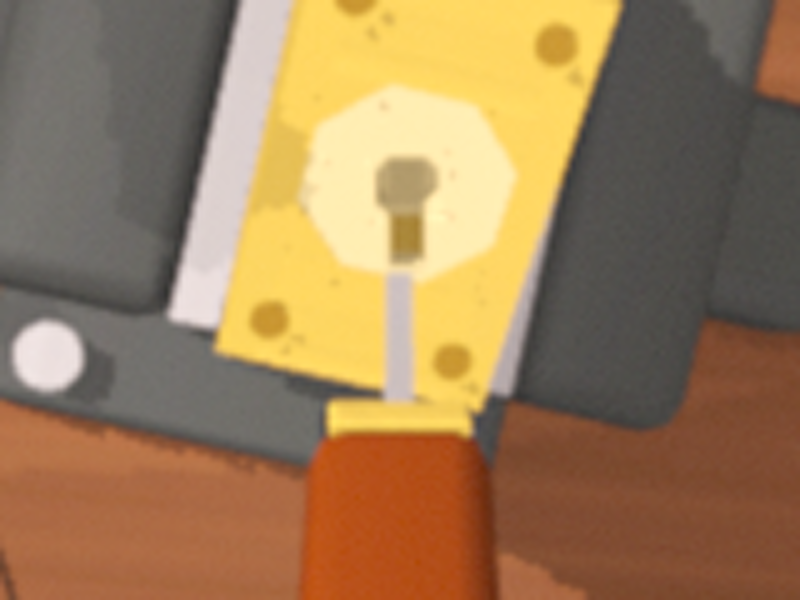

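Run:
```python
from h import *
s,t=pickle.load(open('w15.pkl','rb'));C=cam(s,t)
b=np.cos(np.radians(15.1))*X0+np.sin(np.radians(15.1))*Y0
tip=tipw(t)
k=lambda X:((proj(s,C,X)[0]-[240,160]+.5)*5-.5).round(1)
print('tip c,-3.5,+3.5',k(tip),k(tip-.0035*b),k(tip+.0035*b))
print('shoulder -b edge under',k(tip+.042*N0-.012*b))
def c(u,v,x0=240,y0=160,kk=5): return (x0+(u+.5)/kk-.5,y0+(v+.5)/kk-.5)
for nm,uv in [('hole',(407,184)),('slotend',(405.5,263)),('drum',(410,183)),('holetop',(407,157))]:
    print(nm,loc(hit(s,C,c(*uv),F1,N0),F1).round(4))
print('slot at centre line', t[:3,:3].T@ (hit(s,C,c(406.5,225),F1,N0)-t[:3,3]))
```

```text
tip c,-3.5,+3.5 [403.3 294.7] [403.3 269.6] [403.3 319.4]
shoulder -b edge under [403.3 391.6]
hole [-0.0008 -0.0002  0.    ]
slotend [0.0105 0.0027 0.    ]
drum [-0.001   0.0001  0.    ]
holetop [-0.0045 -0.0012 -0.    ]
slot at centre line [ 0.26398398  0.00044597 -0.02743805]
```

```bash
python3 -m inch '[0.0068,0.0009,-0.0034,0,0,0,0.012,0.0072,0,-0.002,0,0,0,0.012,0,0,0,0,0,0,0.012]'
python3 - <<'E'
from h import *
st();fl();print(loc(tipw(tool()),F1))
t=tool();s=ctrl.snapshot('wrist');pickle.dump((s,t),open('w16.pkl','wb'))
C=cam(s,t)
crop(s,260,170,380,260,6.5,'w16c.png')
for n in('scene','side'):
    s=ctrl.snapshot(n);u,v=proj(s,cam(s),F1)[0].astype(int)
    crop(s,u-30,v-30,u+30,v+30,10,n+'16.png')
E
```

```text
clock: 19.35
tool_pos: [0.4083, 0.0822, 0.4047]
orientation: [151.8, 74.1, -21.3]
force: [0.4, -0.7, -0.5]
opening: 0.0181
t 19.35 j [ 45.3  -9.7 -41.8  18.4 -52.9  41.1] p [0.4083 0.0822 0.4047] F [ 0.4 -0.7 -0.5] op 0.0181
F loc [-0.2  0.7 -0.6] M [ 0.36  0.97 -0.06]
grasp loc [0.0022 0.0009 0.0934] th 15.1
[0.00232838 0.0008083  0.00543895]
```

View pics/w16c.png

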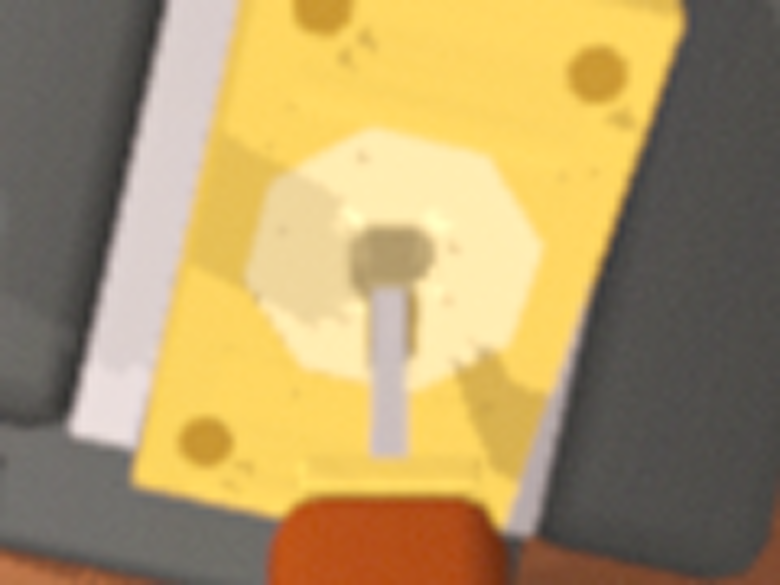

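View pics/scene16.png

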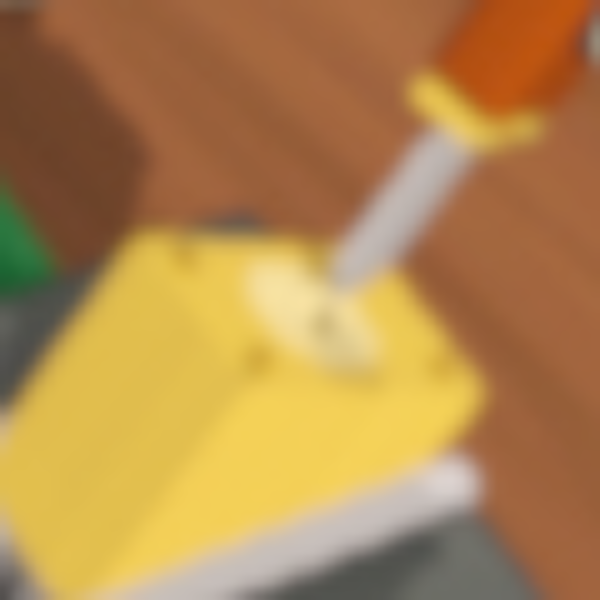

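View pics/side16.png

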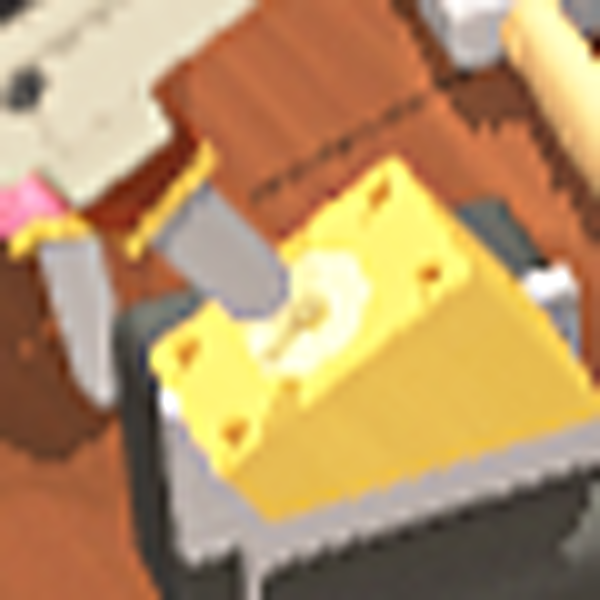

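Run:
```python
from h import *
s,t=pickle.load(open('w16.pkl','rb'));C=cam(s,t)
b=np.cos(np.radians(15.1))*X0+np.sin(np.radians(15.1))*Y0
tip=tipw(t);K=6.5
k=lambda X:((proj(s,C,X)[0]-[260,170]+.5)*K-.5).round(1)
print('tip c,-3.5,+3.5',k(tip),k(tip-.0035*b),k(tip+.0035*b),'sh',k(tip+.042*N0-.012*b),'shtop',k(tip+.046*N0-.012*b))
def c(u,v): return (260+(u+.5)/K-.5,170+(v+.5)/K-.5)
for nm,uv in [('hole',(391,260)),('slotend?',(389,360)),('drum',(396,258)),('holetop',(391,225))]:
    p=hit(s,C,c(*uv),F1,N0);print(nm,loc(p,F1).round(4),'along b',((p-F1)@b).round(4))
tb=hit(s,C,c(389.5,288),tip,N0);print('tip -edge along b at tip height',((tb-F1)@b).round(4),'model',((tip-F1)@b-.0035).round(4))
```

```text
tip c,-3.5,+3.5 [394.4 318.3] [394.5 285.7] [394.4 350.4] sh [394.5 444. ] shtop [394.5 471.7]
hole [-0.0009 -0.0004  0.    ] along b -0.0009
slotend? [0.0099 0.0023 0.    ] along b 0.0101
drum [-0.0012  0.      0.    ] along b -0.0011
holetop [-0.0045 -0.0014 -0.    ] along b -0.0047
tip -edge along b at tip height -0.0008 model -0.001
```

```bash
python3 -m inch '[0.0039,0,-0.0007,0,0,0,0.012,0.0039,0,-0.001,0,0,0,0.012]'
python3 - <<'E'
from h import *
st();fl();print(loc(tipw(tool()),F1).round(4))
E
```

```text
clock: 19.75
tool_pos: [0.4119, 0.0818, 0.3985]
orientation: [152.3, 74.0, -20.8]
force: [0.4, -0.2, -2.0]
opening: 0.018
t 19.75 j [ 44.8  -9.  -42.2  18.7 -51.6  41.1] p [0.4119 0.0818 0.3985] F [ 0.4 -0.2 -2. ] op 0.018
F loc [ 0.7  0.2 -1.9] M [0.28 0.98 0.01]
grasp loc [0.0018 0.0004 0.0862] th 15.1
[ 0.0018  0.0002 -0.0018]
```

Run:
```python
from h import *
plan(tq(15.1,.083,-15,.0027,.0010),1)
```

```text
n 1 row [0.0033, -0.0, 0.0] [0.05, -0.04, 0.15]
path [[0.412, 0.082, 0.399], [0.413, 0.082, 0.395]]
```

```bash
python3 -m inch '[0.0033,0.0003,0,0,0,0.1,0.012,0,0,0,0,0,0,0.012]'
python3 - <<'E'
from h import *
st();fl();print(loc(tipw(tool()),F1).round(4));plan(tq(15.1,.077,-15,.0026,.0011),1)
t=tool();s=ctrl.snapshot('wrist');pickle.dump((s,t),open('w17.pkl','wb'))
crop(s,260,170,380,260,6.5,'w17c.png')
E
```

```text
clock: 20.0
tool_pos: [0.4129, 0.0811, 0.3948]
orientation: [151.8, 73.9, -21.3]
force: [-0.1, -0.6, -1.1]
opening: 0.0177
t 20.0 j [ 44.5  -8.7 -42.6  18.9 -51.   41. ] p [0.4129 0.0811 0.3948] F [-0.1 -0.6 -1.1] op 0.0177
F loc [ 0.5  0.6 -0.9] M [0.31 0.92 0.01]
grasp loc [0.0028 0.0014 0.0824] th 15.1
[ 0.0028  0.0014 -0.0056]
n 1 row [0.0052, -0.0003, -0.0017] [0.05, -0.01, 0.02]
path [[0.413, 0.081, 0.395], [0.416, 0.081, 0.39]]
```

View pics/w17c.png

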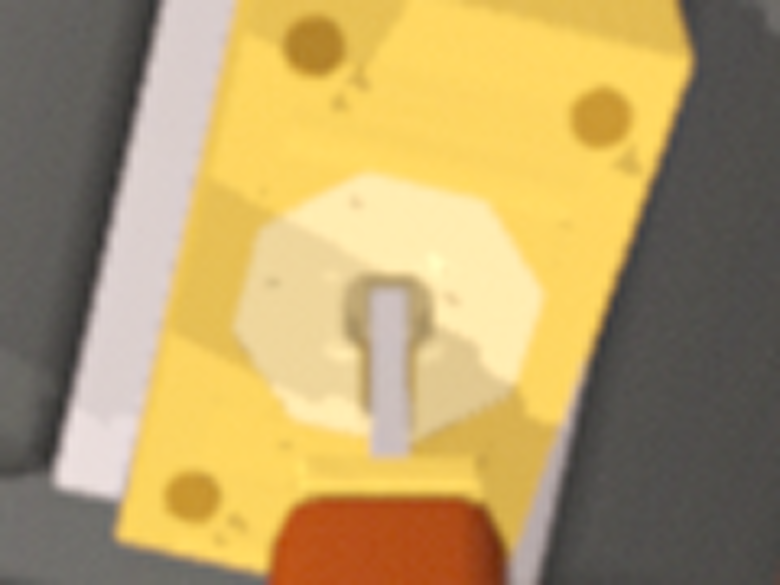

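```bash
python3 -m inch '[0.0038,-0.0002,-0.0014,0,0,0,0.012,0.0038,0,-0.001,0,0,0,0.012]'
python3 - <<'E'
from h import *
st();fl();plan(tq(15.1,.068,-15,.0026,.0012),1)
t=tool();s=ctrl.snapshot('wrist');pickle.dump((s,t),open('w18.pkl','wb'))
crop(s,260,190,380,280,6.5,'w18c.png')
E
```

```text
clock: 20.3
tool_pos: [0.4174, 0.081, 0.3881]
orientation: [152.0, 73.9, -21.1]
force: [0.1, 0.2, -0.1]
opening: 0.0183
t 20.3 j [ 43.9  -7.9 -42.9  19.2 -49.6  41.1] p [0.4174 0.081  0.3881] F [ 0.1  0.2 -0.1] op 0.0183
F loc [-0.  -0.2 -0.1] M [0.33 0.93 0.02]
grasp loc [0.0021 0.0008 0.0744] th 15.1
n 1 row [0.0063, 0.0001, -0.0013] [0.05, -0.06, 0.05]
path [[0.417, 0.081, 0.388], [0.42, 0.08, 0.382]]
```

View pics/w18c.png

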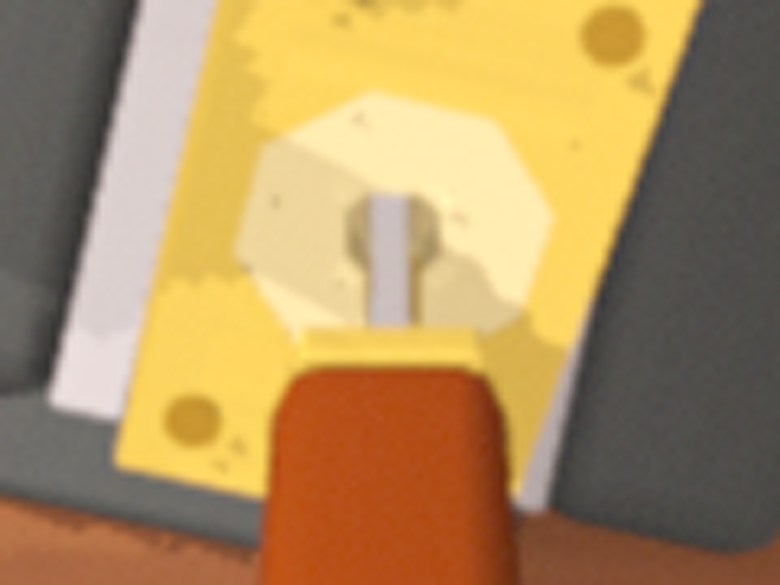

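```bash
python3 - <<'E'
from h import *
plan(tq(15.1,.068,-15,.0029,.0013),2)
E
python3 -m inch '[0.0032,0.0003,-0.0005,0,0,0,0.012,0.0032,0,-0.0005,0,0,0,0.012]'
python3 - <<'E'
from h import *
st();fl();plan(tq(15.1,.063,-15,.0029,.0013),1)
t=tool();s=ctrl.snapshot('wrist');pickle.dump((s,t),open('w19.pkl','wb'))
crop(s,260,190,380,280,6.5,'w19c.png')
E
```

```text
n 2 row [0.003, 0.0001, -0.0005] [0.03, -0.01, 0.02]
path [[0.417, 0.081, 0.388], [0.419, 0.081, 0.385], [0.42, 0.08, 0.382]]
clock: 20.6
tool_pos: [0.4203, 0.0801, 0.3815]
orientation: [151.9, 73.9, -21.2]
force: [0.5, 0.4, -1.3]
opening: 0.0178
t 20.6 j [ 43.4  -7.2 -43.4  19.5 -48.4  41.2] p [0.4203 0.0801 0.3815] F [ 0.5  0.4 -1.3] op 0.0178
F loc [ 0.3 -0.5 -1.4] M [ 0.31  0.9  -0.02]
grasp loc [0.0029 0.0014 0.0672] th 15.1
n 1 row [0.004, -0.0002, -0.0012] [0.05, -0.03, 0.04]
path [[0.42, 0.08, 0.381], [0.422, 0.08, 0.378]]
```

View pics/w19c.png

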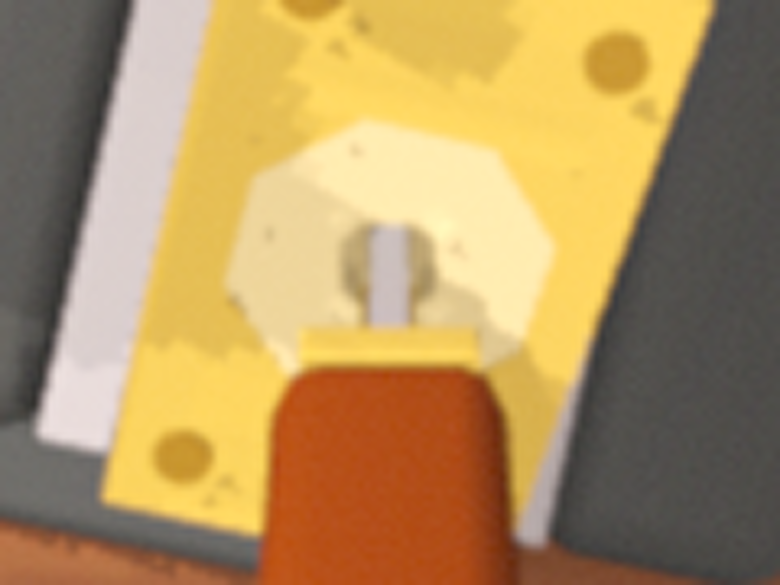

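```bash
python3 -m inch '[0.0028,-0.0001,-0.0004,0,0,0,0.012,0.0028,0,-0.0005,0,0,0,0.012]'
python3 - <<'E'
from h import *
st();fl();plan(tq(15.1,.057,-15,.0031,.0013),1)
E
```

```text
clock: 20.9
tool_pos: [0.4228, 0.0797, 0.3756]
orientation: [151.9, 74.0, -21.2]
force: [-0.2, 0.7, -0.2]
opening: 0.0176
t 20.9 j [ 43.   -6.6 -43.8  19.8 -47.4  41.1] p [0.4228 0.0797 0.3756] F [-0.2  0.7 -0.2] op 0.0176
F loc [ 0.3 -0.7 -0. ] M [0.36 0.92 0.01]
grasp loc [0.0038 0.0015 0.0609] th 15.1
n 1 row [0.0036, -0.0001, -0.0017] [0.06, -0.01, 0.03]
path [[0.423, 0.08, 0.376], [0.425, 0.08, 0.373]]
```

```bash
python3 -m inch '[0.0036,-0.0002,-0.0015,0,0,0,0.012,0,0,0,0,0,0,0.012]'
python3 - <<'E'
from h import *
st();fl();plan(tq(15.1,.053,-15,.0031,.0013),1)
t=tool();s=ctrl.snapshot('wrist');pickle.dump((s,t),open('w20.pkl','wb'))
crop(s,260,190,380,280,6.5,'w20c.png')
E
```

```text
clock: 21.15
tool_pos: [0.4253, 0.0797, 0.3721]
orientation: [151.8, 74.0, -21.3]
force: [0.1, 0.1, 0.2]
opening: 0.0179
t 21.15 j [ 42.7  -6.1 -43.9  19.9 -46.7  41.1] p [0.4253 0.0797 0.3721] F [0.1 0.1 0.2] op 0.0179
F loc [-0.2 -0.1  0.1] M [ 0.3   1.   -0.05]
grasp loc [0.0033 0.0012 0.0566] th 15.2
n 1 row [0.0034, 0.0001, -0.0011] [0.06, 0.0, 0.02]
path [[0.425, 0.08, 0.372], [0.427, 0.079, 0.369]]
```

View pics/w20c.png

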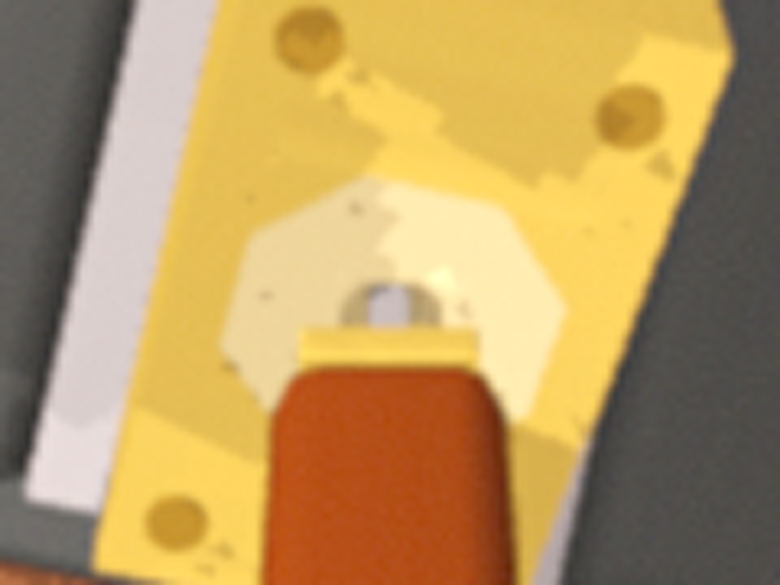

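```bash
python3 -m inch '[0.0034,0.0001,-0.001,0,0,0,0.012,0,0,0,0,0,0,0.012]'
python3 - <<'E'
from h import *
st();fl();plan(tq(15.1,.05,-15,.0032,.0013),1)
E
```

```text
clock: 21.45
tool_pos: [0.4268, 0.0791, 0.3689]
orientation: [151.7, 74.0, -21.4]
force: [-0.7, -0.0, -2.0]
opening: 0.0179
t 21.45 j [ 42.4  -5.7 -44.1  20.1 -46.2  41.2] p [0.4268 0.0791 0.3689] F [-0.7 -0.  -2. ] op 0.0179
F loc [ 1.6  0.1 -1.3] M [ 0.36  1.37 -0.  ]
grasp loc [0.0037 0.0017 0.0531] th 15.1
n 1 row [0.0028, -0.0003, -0.0012] [0.04, 0.05, -0.0]
path [[0.427, 0.079, 0.369], [0.429, 0.079, 0.366]]
```

```bash
python3 -m inch '[0.003,-0.0003,-0.0012,0,0,0,0.012,0,0,0,0,0,0,0.012]'
python3 - <<'E'
from h import *
st();fl();plan(tq(15.1,.047,-15,.0032,.0013),1)
t=tool();s=ctrl.snapshot('wrist');pickle.dump((s,t),open('w21.pkl','wb'))
crop(s,260,190,380,280,6.5,'w21c.png')
E
```

```text
clock: 21.7
tool_pos: [0.4286, 0.0791, 0.3659]
orientation: [151.6, 74.0, -21.5]
force: [1.7, 0.1, -4.0]
opening: 0.0175
t 21.7 j [ 42.2  -5.3 -44.3  20.2 -45.7  41.2] p [0.4286 0.0791 0.3659] F [ 1.7  0.1 -4. ] op 0.0175
F loc [ 0.6 -0.3 -4.3] M [0.46 0.71 0.04]
grasp loc [0.0038 0.0016 0.0495] th 15.1
n 1 row [0.0023, -0.0001, -0.001] [0.04, 0.09, -0.02]
path [[0.429, 0.079, 0.366], [0.43, 0.079, 0.364]]
```

View pics/w21c.png

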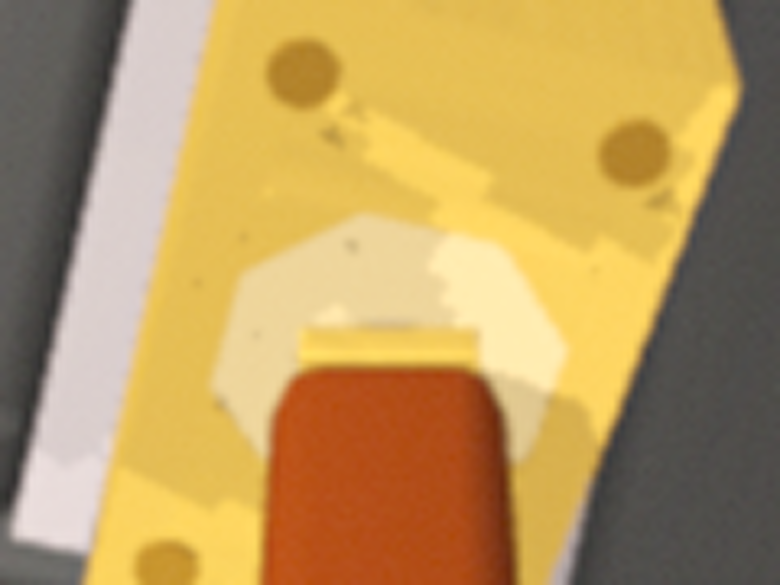

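```bash
python3 -m inch '[0.0022,-0.0001,-0.001,0,0,0,0.012,0,0,0,0,0,0,0.012]'
python3 - <<'E'
from h import *
st();fl();plan(tq(15.1,.045,-15,.0033,.0013),1)
E
```

```text
clock: 22.0
tool_pos: [0.4301, 0.0789, 0.3636]
orientation: [151.5, 74.0, -21.7]
force: [1.1, -0.0, -3.6]
opening: 0.0175
t 22.0 j [ 42.   -5.  -44.3  20.3 -45.3  41.2] p [0.4301 0.0789 0.3636] F [ 1.1 -0.  -3.6] op 0.0175
F loc [ 0.8 -0.1 -3.7] M [0.33 0.91 0.03]
grasp loc [0.0037 0.0016 0.0469] th 15.1
n 1 row [0.0017, -0.0001, -0.0006] [0.03, 0.12, -0.04]
path [[0.43, 0.079, 0.364], [0.431, 0.079, 0.362]]
```

```bash
python3 -m inch '[0.0017,-0.0001,-0.0006,0,0,0,0.012,0,0,0,0,0,0,0.012]'
python3 - <<'E'
from h import *
st();fl()
t=tool();s=ctrl.snapshot('wrist');pickle.dump((s,t),open('w22.pkl','wb'))
crop(s,260,190,380,280,6.5,'w22c.png')
s=ctrl.snapshot('side');u,v=proj(s,cam(s),F1)[0].astype(int)
crop(s,u-30,v-30,u+30,v+30,10,'side22.png')
s=ctrl.snapshot('scene');u,v=proj(s,cam(s),F1)[0].astype(int)
crop(s,u-30,v-30,u+30,v+30,10,'scene22.png')
E
```

```text
clock: 22.25
tool_pos: [0.4309, 0.0789, 0.3625]
orientation: [151.5, 74.0, -21.7]
force: [-4.9, 1.1, 2.0]
opening: 0.0176
t 22.25 j [ 41.9  -4.9 -44.4  20.3 -45.1  41.2] p [0.4309 0.0789 0.3625] F [-4.9  1.1  2. ] op 0.0176
F loc [ 3.3 -0.5  4.2] M [ 0.57  2.76 -0.18]
grasp loc [0.0036 0.0016 0.0455] th 15.1
```

View pics/w22c.png

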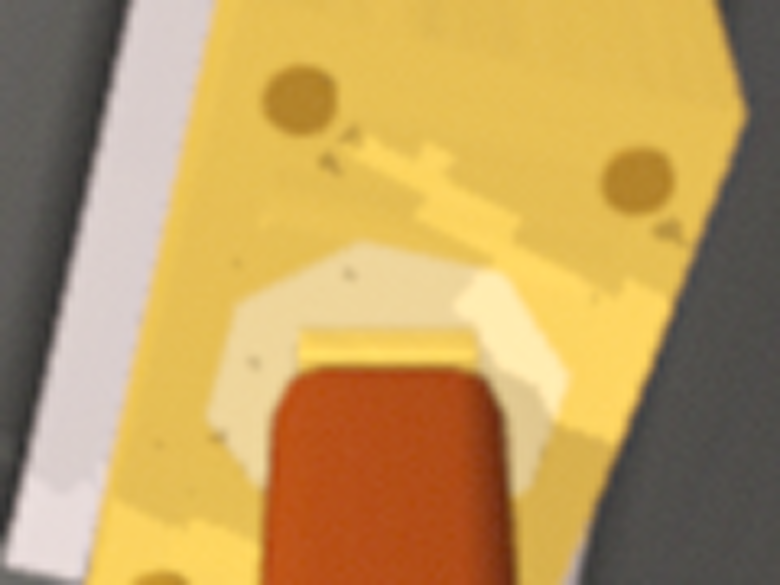

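View pics/side22.png

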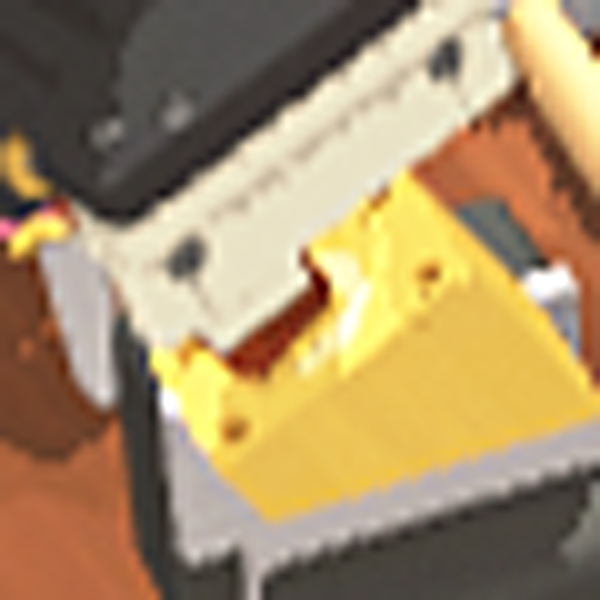

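View pics/scene22.png

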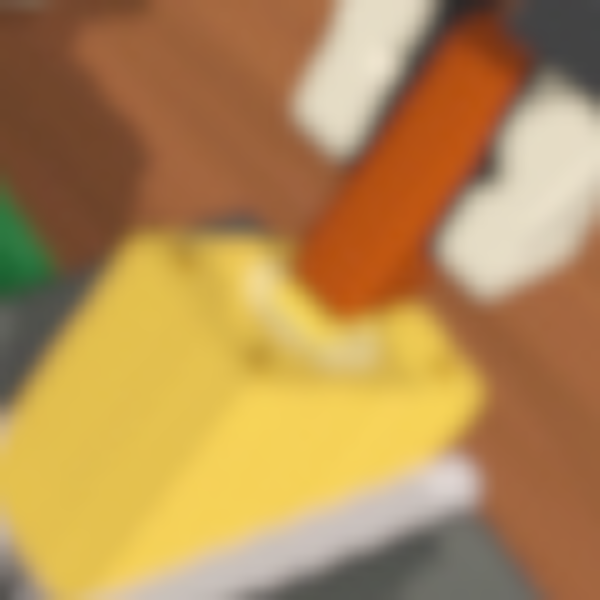

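```bash
python3 -m inch '[0.001,0,-0.0004,0,0,0,0.012,0,0,0,0,0,0,0.012]'
python3 - <<'E'
from h import *
st();fl()
E
```

```text
clock: 22.65
tool_pos: [0.431, 0.0788, 0.3625]
orientation: [151.6, 74.1, -21.6]
force: [-1.6, 1.7, -3.8]
opening: 0.0178
t 22.65 j [ 41.9  -4.9 -44.4  20.3 -45.1  41.2] p [0.431  0.0788 0.3625] F [-1.6  1.7 -3.8] op 0.0178
F loc [ 3.5 -1.5 -2.4] M [ 0.57  1.76 -0.02]
grasp loc [0.0035 0.0016 0.0455] th 15.1
```

```bash
python3 -m inch '[0.0015,0,-0.0004,0,0,0,0.012]'
python3 - <<'E'
from h import *
st();fl()
E
python3 -m inch '[0.002,0,-0.0006,0,0,0,0.012]'
python3 - <<'E'
from h import *
st();fl()
E
```

```text
clock: 22.78
tool_pos: [0.4314, 0.0787, 0.3623]
orientation: [151.7, 74.0, -21.5]
force: [-28.7, 4.9, 27.8]
opening: 0.0179
t 22.775 j [ 41.8  -4.8 -44.4  20.4 -45.   41.2] p [0.4314 0.0787 0.3623] F [-28.7   4.9  27.8] op 0.0179
F loc [11.3 -1.3 38.6] M [ 1.16  8.47 -0.53]
grasp loc [0.0031 0.0016 0.0451] th 15.1
clock: 22.9
tool_pos: [0.432, 0.0786, 0.3622]
orientation: [151.9, 74.0, -21.3]
force: [-34.9, 6.6, 32.2]
opening: 0.0179
t 22.9 j [ 41.7  -4.8 -44.4  20.4 -44.9  41.2] p [0.432  0.0786 0.3622] F [-34.9   6.6  32.2] op 0.0179
F loc [14.5 -2.1 45.6] M [ 1.71 10.06 -0.5 ]
grasp loc [0.0026 0.0015 0.0447] th 15.0
```

```bash
python3 -m inch '[0,0,0,0,0,0,0.012,0,0,0,0,0,0,0.012,0,0,0,0,0,0,0.03,0,0,0,0,0,0,0.05,0,0,0,0,0,0,0.07]'
python3 - <<'E'
from h import *
st();fl()
t=tool();s=ctrl.snapshot('wrist');pickle.dump((s,t),open('w23.pkl','wb'))
crop(s,200,170,440,350,3.3,'w23c.png')
E
```

```text
clock: 23.52
tool_pos: [0.4327, 0.0793, 0.3634]
orientation: [152.5, 73.9, -20.7]
force: [0.5, -0.8, -0.9]
opening: 0.0421
t 23.525 j [ 41.7  -4.8 -44.3  20.5 -44.8  41.2] p [0.4327 0.0793 0.3634] F [ 0.5 -0.8 -0.9] op 0.0421
F loc [-0.1  0.7 -1.1] M [ 0.28  0.77 -0.01]
grasp loc [0.001  0.0003 0.0453] th 15.0
```

View pics/w23c.png

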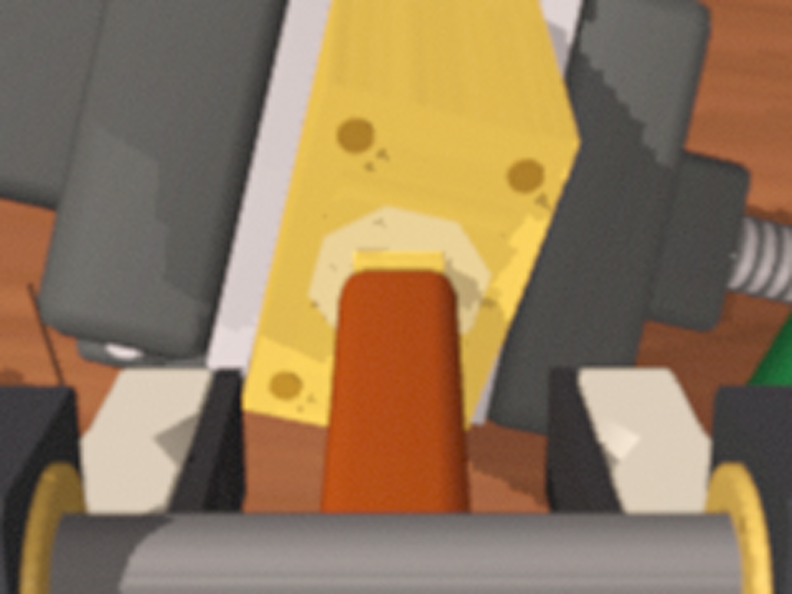

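```bash
python3 -m inch '[0,0,0,0,0,0,0.0876,0,0,0,0,0,0,0.0876,-0.02,0,0,0,0,0,0.0876,-0.04,0,0,0,0,0,0.0876,-0.04,0,0,0,0,0,0.0876,-0.03,0,0,0,0,0,0.0876,0,0,0,0,0,0,0.0876]'
python3 - <<'E'
from h import *
st()
t=tool();s=ctrl.snapshot('wrist');pickle.dump((s,t),open('w24.pkl','wb'));C=cam(s,t)
cv2.imwrite('pics/w24.png',s['color'][:,:,::-1])
crop(s,240,150,400,270,5,'w24c.png')
P=cloud(s,C)
L=np.stack([(P-F1)@X0,(P-F1)@Y0,(P-F1)@N0],-1)
b=np.array([np.cos(np.radians(15)),np.sin(np.radians(15))]);lb=L[...,:2]@b;lc=-L[...,0]*b[1]+L[...,1]*b[0]
c=cv2.cvtColor(s['color'],cv2.COLOR_RGB2HSV)
k=(L[...,2]>.062)&(L[...,2]<.075)&(abs(lb-.004)<.02)&(abs(lc)<.015);print('top n',k.sum(),np.median(L[k],0).round(4),np.percentile(L[k][:,2],[50,90]).round(4))
r=cv2.minAreaRect(np.stack([lb[k],lc[k]],1).astype(np.float32));print(r)
k=(L[...,2]>.01)&(L[...,2]<.055)&(lb<-.004)&(lb>-.02)&(abs(lc)<.006)
q=P[k];c0=q.mean(0);n=np.linalg.svd(q-c0,full_matrices=False)[2][2];ex=b[0]*X0+b[1]*Y0;n*=np.sign(n@ex);print('side face',k.sum(),'tilt from perp N deg',np.degrees(np.arcsin(n@N0)).round(2),np.degrees(np.arcsin(n@np.cross(N0,ex))).round(2),'lb',lb[k].mean())
for nme in('side','scene'):
    s=ctrl.snapshot(nme);pickle.dump(s,open(nme+'24.pkl','wb'));u,v=proj(s,cam(s),F1)[0].astype(int)
    crop(s,u-40,v-45,u+40,v+35,8,nme+'24c.png')
E
```

```text
clock: 24.45
tool_pos: [0.3979, 0.0922, 0.4918]
orientation: [152.3, 73.9, -20.9]
force: [1.0, 0.5, 0.0]
opening: 0.0876
t 24.45 j [ 48.3 -13.7 -32.6  16.4 -66.1  42.5] p [0.3979 0.0922 0.4918] F [1.  0.5 0. ] op 0.0876
top n 708 [0.0026 0.0001 0.0651] [0.0651 0.0661]
((0.004161050543189049, -0.0005709892138838768), (0.025441907346248627, 0.017632145434617996), 0.2846401035785675)
side face 420 tilt from perp N deg 0.24 -0.68 lb -0.008043083325089621
```

View pics/w24.png

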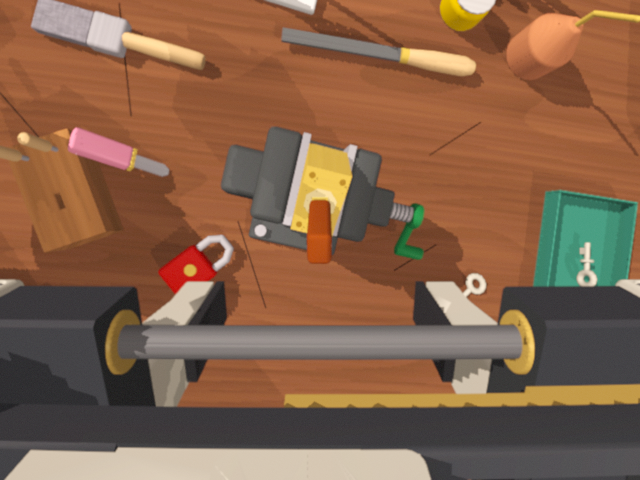

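View pics/side24c.png

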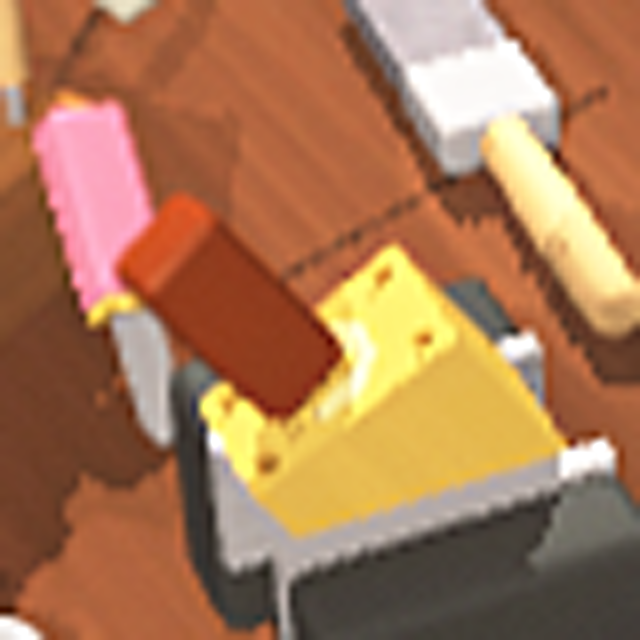

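View pics/scene24c.png

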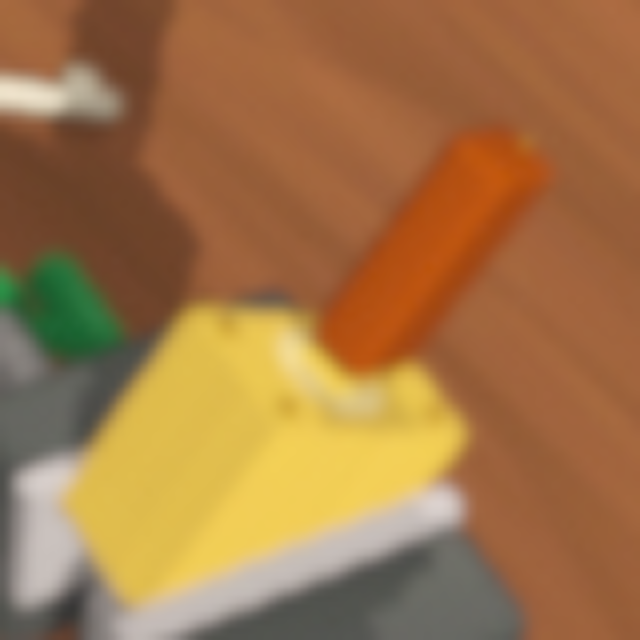

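```bash
python3 -c "
from plant import ctrl
print(ctrl.close_job())"
```

```text
the job is handed in; nothing more can be done
None
```

The key is out of the lock and in the green tray, the gauge stands fully home in the padlock's keyhole, and the job is handed in. It took about 24.6 s.

**What I did**
- **Key:** I turned it back clockwise from about 55° to about 16°, in line with the slot. It drew out along the padlock's axis with at most about 2 N showing, and I laid it in the tray.
- **Gauge:** I took the red-brown gauge from the block with the tool tilted 15°, because a straight-on grasp at the padlock was out of reach for the arm. The blade went past the lever with about 4 N at most. At the end I pressed the shoulder onto the face, reading up to about 48 N at the wrist (limit on the padlock 80 N), then let go and backed off.

**Last checks**
- **Gauge:** The top of the grip is about 65 mm above the face, where a fully seated gauge would show 66 mm. Tilt is under 1°, and the shoulder is centred on the slot to within about 1 mm.
- **Key:** It lies in the tray in the final wrist view.
- **Gripper:** It is open and well clear of everything.

**What disagreed**
- **Camera positions:** Readings of the drum centre from different wrist poses differed by about 1 to 3 mm. I corrected by looking at the blade directly against the hole.
- **Force sign:** A small force of about 4 N read with the opposite sign while the blade passed the lever. I did not find out why.
- **Other gauges:** The pink and the large orange gauge, which stood upright at the start, had fallen over by themselves. I did not touch them.

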